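# Face up a farm shop's counter stand

### The arm

A 6-joint arm with a two-finger parallel gripper is mounted at the origin on the work surface. World frame = base frame: x ahead of the robot, y to its left, z up, the work surface at z = 0. Lengths are in m, angles in rad, forces in N, time in s.
With the tool pointing down it reaches from about 0.35 to 0.875 m from the base axis. Payload 4.2 kg.
Tool frame: the origin (TCP) lies on the centre line of the jaws, within the pads' length; the fingertips stand 11 mm ahead of it and the grasp point (between the pads) lies 8 mm behind it; x points along the fingers, y is the direction in which the jaws open and shut, and the axes are right-handed (so a half turn about x gives the same grasp; the last joint's range is limited). The gripper opens to 87 mm and grips with 3 to 60 N. Pads are 19 mm wide; open, the fingers measure 117 mm over their backs; the gripper's body (75 mm by 190 mm) begins 51 mm behind the grasp point.
Start: joints at [1.388, 0.385, 0.008, 0, -1.194, -0.259], TCP at [0.267, 0.565, 0.234] pointing down, gripper open.
Joint ranges: [-3.14, 3.14], [-1.21, 2.06], [-1.07, 1.41], [-3.16, 2.05], [-2.99, -0.16], [-3.1, 3.1]. Speed limits (rad/s): [2.79, 2.79, 3.14, 3.14, 3.14, 3.14].

### API

Orientations are given as a rotation vector (axis times angle).
In Python, from bench import env gives the robot as it stands.
- The arm moves only by the tool send_rows, never from a script. Its argument "plan" is a list of rows, each a list of 5 numbers: the shift along the tool's x, y, z in cm, then the turn about the tool's x in degrees, then the closure, from -1 (fully open) to 1 (shut). A call has exactly 8 rows; each row shifts and turns the commanded pose from where the row before left it, along the tool's axes as they then stand; what a row does not reach is not made up. A row lasts 1/12 s, in which the tool goes at most 41.7 mm and 7.16 degrees, less where a joint would pass 70% of its speed; a pose out of reach is approached as far as the arm can. A call with a gripper value outside its range is refused whole. The fingers move at their own pace and stop on an object; "force" is the grip in N (left out, the last holds). Time passes only in rows, so rows that do not move let the fingers close, or fill a call up. It gives the time, the measured TCP pose, the force and the opening at its end, in the units of the state.
- env.get_state(): the state, without advancing time (a new reading comes with each control period).
- env.read_camera(name): name is "scene" or "top" or "wrist"; returns a dict with "pixels" (400x640x3 uint8, blue, green, red), "mtx" (3x3 intrinsics, pixels), "distortion" ([k1, k2, p1, p2, k3] as OpenCV has them; the pictures are not rectified), "eye" and "attitude" of the camera in the world; the wrist camera has in their place "hand_eye" (4x4, takes a point from camera to tool coordinates, whose origin is the TCP and whose axes are the tool frame's). Camera axes: x right, y down, z forward; pixel columns grow to the right and rows downward; lengths in m; the calibration is good to about 2 mm. A picture is of the moment at which its call begins: read the wrist's pose just before it. There is no depth.
- env.hand_in(): hands the job in, once; it reports no verdict.
The state is a dict: "time": time; "joint_pos": joint angles; "joint_vel": joint speeds; "effort": joint torques, N m; "eef_pos": TCP position; "tool_rot": TCP orientation; "ft_force": force on the tool from outside, world axes, zero at the start; "moment": the same for the moment, N m; "grip_width": finger opening in m.
Only numpy, scipy, OpenCV 4.12 (cv2) and the standard library are available. Lean on these libraries where they do the work, as an engineer would, in place of code of your own. Each camera call takes 0.05 s, during which the arm holds its last target.

### The job

Fill the front row of the stand with the five loose goods from the counter: stand each one upright on the middle of the front plank, straight in front of its own kind on the rear plank, the carton with a broad side to the front like the one behind it, and the two terrine jars stacked squarely one on top of the other. Set the goods down without dropping them, and leave the rear goods and the stock box, slate and bottle where they stand.

Things in the scene. Friction and masses are not known exactly. Their poses are not given: they have to be found in the camera images.
- stand: fixed low stand: two pale planks flush in a black frame, 200 mm deep (x), 410 wide (y), flat top 50 mm up. Front (four blank white tickets) towards the robot; x runs front to rear, y to the left seen from the robot, z up; origin mid-stand at counter height. A dark groove at x = 0 parts front plank (middle line x = -47 mm) from rear plank (x = +47), whose goods stand loose, 95 mm apart, in any order
- terrine_1_center (a point): a loose terrine jar on the counter: low, wide round jar, 62 mm diameter, 50 mm high, brass-coloured lid as wide as the jar, paper label round it, about 0.17 kg. z up. The point is its centre, 25 mm above its underside
- terrine_2_center (a point): the other loose terrine jar, just like the first: 62 mm diameter, 50 mm high. z up. The point is its centre, 25 mm above its underside
- slim_jar_center (a point): a loose slim round jar, 42 mm diameter up to 58 mm, narrower brass-coloured lid of 38 mm diameter, 78 mm high in all, about 0.13 kg. z up. The point is its centre, 39 mm above its underside
- honey_jar_center (a point): the loose honey jar: six-sided jar, 56 mm over the flats and 52 mm high, with a round brass-coloured lid of 46 mm diameter on it; 70 mm high in all. Its x axis is square to one of the flat sides; about 0.19 kg. z up. The point is its centre, 35 mm above its underside
- carton_center (a point): a loose brown kraft carton, 42 mm deep (its x axis) by 60 mm broad (its y axis) by 76 mm high, the same white label on both broad sides, about 0.14 kg. z up. The point is its centre, 38 mm above its underside
- rear_terrine: the terrine jar standing on the stand's rear plank, same as the loose ones (62 mm diameter, 50 mm high). Its origin is the centre of its underside, z up; its x axis points as the stand's does
- rear_slim: the slim jar standing on the rear plank, same as the loose one (42 mm diameter, 78 mm high). Its origin is the centre of its underside, z up; its x axis points as the stand's does
- rear_honey: the honey jar standing on the rear plank, same as the loose one (six-sided, 56 mm, 70 mm high). Its origin is the centre of its underside, z up; its x axis points as the stand's does
- rear_carton: the carton standing on the rear plank, broad side to the front, same as the loose one (42 x 60 x 76 mm). Its origin is the centre of its underside, z up; its x axis points as the stand's does
- stock_box: bystander: open cardboard stock box with empty compartments, 260 x 190 x 120 mm, on the counter far to the right; loose, origin under its centre
- slate: bystander: small blank slate (110 mm wide) upright in a wooden foot, 98 mm high, on the counter far to the left; loose, origin under its centre
- oil_bottle: bystander: dark bottle, 62 mm diameter, 241 mm high, on the counter to the left of the stand; loose, origin under its centre

How it is judged:
By the outcome, as a careful person would: the job done as asked, in the order asked, and still so for the second after the job is handed in, with the robot touching nothing.
It also fails if it takes over 112 s, if anything falls off the work surface, if the arm or the gripper's body presses on something with over 40 N, if the wrist force passes 120 N, or if a joint passes its speed limit or range.

## Working session

There is one attempt and no reset: what is moved stays moved. The work goes in short steps, Python scripts to look and compute and a tool call to move; the robot and the scene stay as the last step left them, time stands still between calls to the robot, and variables do not carry over. Pictures are saved under pics/ and viewed, and the job is handed in when it is done.

Besides the shell and the picture viewer there is one more tool, called after ">>>" as a command line: name --pt "numbers of a row" for each row, then --argument value for the rest. send_rows: Moves the arm, as the interface text tells. Its arguments: {"type":"object","properties":{"plan":{"type":"array","items":{"type":"array","items":{"type":"number"}}},"force":{"type":"number"}},"required":["plan"]}

```bash
ls; mkdir -p pics; python3 - <<'E'
from bench import env
import cv2,numpy as np
s=env.get_state()
for k,v in s.items(): print(k,np.round(v,4))
for n in ["scene","top","wrist"]:
    c=env.read_camera(n)
    cv2.imwrite(f"pics/{n}0.png",c["pixels"])
    for k in c:
        if k!="pixels": print(n,k,np.round(c[k],4).tolist())
E
```

```text
pics
time 0.0
joint_pos [ 1.3876e+00  3.8560e-01  6.6000e-03 -5.0000e-04 -1.1940e+00 -2.5860e-01]
joint_vel [-0.0012 -0.0008 -0.0015 -0.0004  0.0008 -0.0005]
effort [ 7.00000e-04 -3.90658e+01  1.87404e+01  4.22010e+00  1.10000e-02
 -2.00000e-04]
eef_pos [0.267  0.5645 0.2325]
tool_rot [-1.977   0.4464  1.9778]
ft_force [-0.8466 -0.0319  0.0997]
moment [-0.0587 -0.0448 -0.0016]
grip_width 0.0869
scene mtx [[362.7091, 0.0, 321.9759], [0.0, 362.7091, 199.2945], [0.0, 0.0, 1.0]]
scene distortion [-0.0426, 0.0, 0.0, 0.0, 0.0]
scene eye [1.3509, 0.2062, 0.8127]
scene attitude [-1.4782, -2.0458, 0.8569]
top mtx [[381.3823, 0.0, 322.1393], [0.0, 381.3823, 198.2623], [0.0, 0.0, 1.0]]
top distortion [-0.0475, 0.0, 0.0, 0.0, 0.0]
top eye [0.3874, -0.0136, 1.4407]
top attitude [-2.1577, 2.1337, -0.185]
wrist mtx [[353.1131, 0.0, 322.0336], [0.0, 353.1131, 194.4731], [0.0, 0.0, 1.0]]
wrist distortion [-0.0716, 0.0, 0.0, 0.0, 0.0]
wrist hand_eye [[-0.0006, -0.2744, 0.9616, -0.1509], [1.0, -0.0003, 0.0006, -0.0017], [0.0001, 0.9616, 0.2744, -0.0758], [0.0, 0.0, 0.0, 1.0]]
```

View pics/scene0.png

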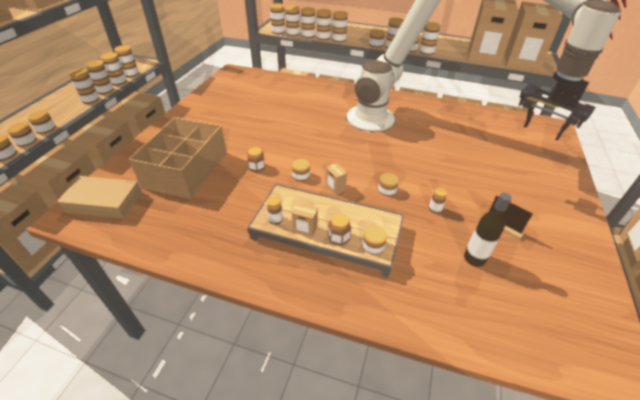

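View pics/top0.png

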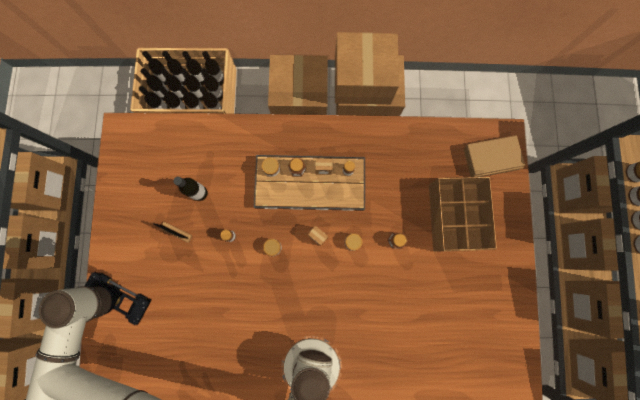

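View pics/wrist0.png

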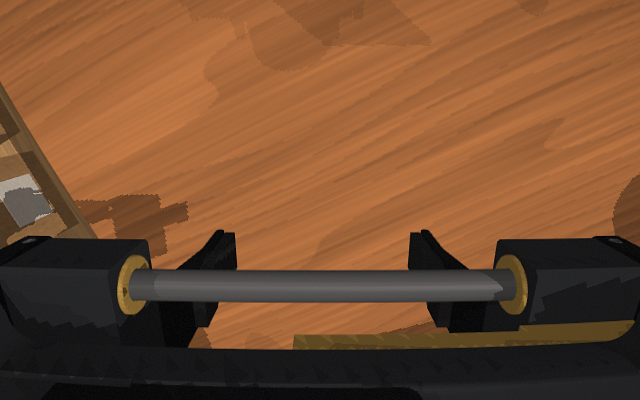

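```bash
cat > h.py <<'E'
from bench import env
import cv2,numpy as np
from scipy.spatial.transform import Rotation as Ro
def grab(n):
    s=env.get_state(); c=env.read_camera(n)
    if n=="wrist":
        T=np.eye(4);T[:3,:3]=Ro.from_rotvec(s["tool_rot"]).as_matrix();T[:3,3]=s["eef_pos"]
        C=T@np.array(c["hand_eye"]); R,e=C[:3,:3],C[:3,3]
    else: R,e=Ro.from_rotvec(c["attitude"]).as_matrix(),np.array(c["eye"])
    c["R"],c["e"]=R,e; return c
def ray(c,px,z):
    p=cv2.undistortPoints(np.array(px,float).reshape(-1,1,2),np.array(c["mtx"]),np.array(c["distortion"])).reshape(-1,2)
    d=np.c_[p,np.ones(len(p))]@c["R"].T
    z=np.broadcast_to(z,len(p))
    return c["e"]+d*((z-c["e"][2])/d[:,2])[:,None]
def proj(c,P):
    P=np.array(P,float).reshape(-1,3)
    return cv2.projectPoints((P-c["e"])@c["R"],np.zeros(3),np.zeros(3),np.array(c["mtx"]),np.array(c["distortion"]))[0].reshape(-1,2)
def crop(c,name,x0,y0,x1,y1,f):
    cv2.imwrite(name,cv2.resize(c["pixels"][y0:y1,x0:x1],None,fx=f,fy=f,interpolation=cv2.INTER_CUBIC))
E
python3 - <<'E'
from h import *
c=grab("top"); crop(c,"pics/t1.png",150,140,430,270,2.8)
print(c["R"].round(3))
px=[(227,235),(272,247),(317,235),(353,241),(399,240)]
print(ray(c,px,[.07,.05,.07,.05,.07]).round(3))
print(ray(c,[(256,157),(365,158),(364,209),(256,207),(256,183),(365,181)],.05).round(3))
c=grab("scene"); crop(c,"pics/s1.png",230,130,470,280,3.3)
E
```

```text
[[ 0.01  -0.988  0.157]
 [-1.    -0.012 -0.013]
 [ 0.015 -0.157 -0.987]]
[[ 0.468  0.308  0.07 ]
 [ 0.428  0.147  0.05 ]
 [ 0.472 -0.015  0.07 ]
 [ 0.453 -0.146  0.05 ]
 [ 0.457 -0.31   0.07 ]]
[[ 0.763  0.218  0.05 ]
 [ 0.764 -0.192  0.05 ]
 [ 0.571 -0.187  0.05 ]
 [ 0.573  0.21   0.05 ]
 [ 0.663  0.214  0.05 ]
 [ 0.676 -0.192  0.05 ]]
```

View pics/t1.png

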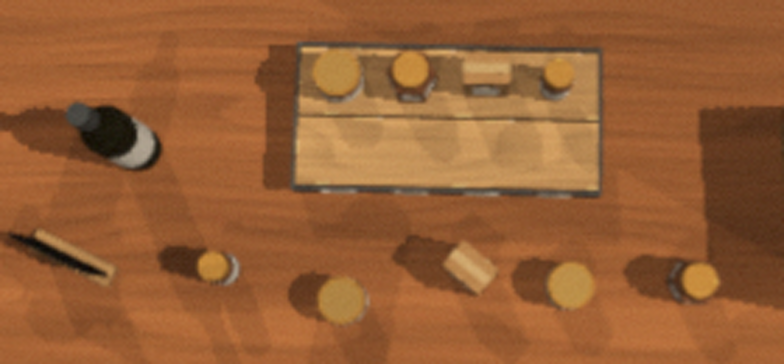

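View pics/s1.png

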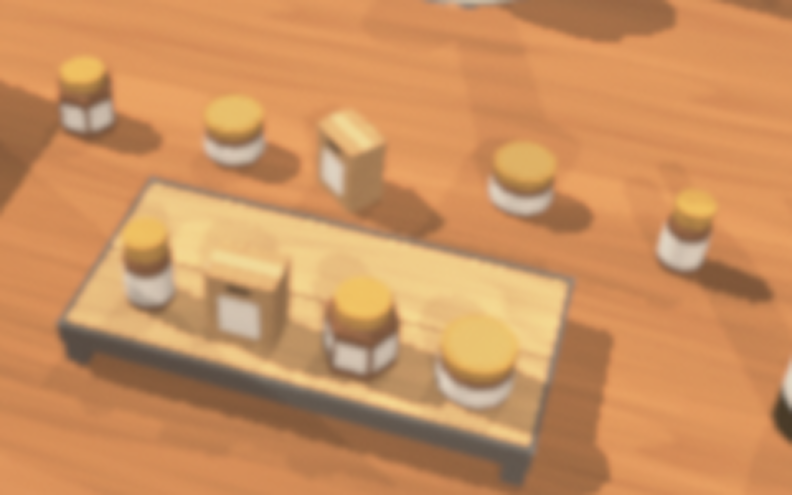

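```bash
python3 - <<'E'
from h import *
s=env.get_state();print(Ro.from_rotvec(s["tool_rot"]).as_matrix().round(4))
E
```

```text
[[-3.000e-04 -4.277e-01 -9.039e-01]
 [-1.000e-03 -9.039e-01  4.277e-01]
 [-1.000e+00  1.000e-03 -1.000e-04]]
```

```bash
cat >> h.py <<'E'
def pose():
    s=env.get_state(); R=Ro.from_rotvec(s["tool_rot"]).as_matrix()
    return np.array(s["eef_pos"]),np.degrees(np.arctan2(R[0,1],-R[1,1])),s
def axes(phi):
    a=np.radians(phi); y=np.array([np.sin(a),-np.cos(a),0]); x=np.array([0,0,-1.]); return np.array([x,y,np.cross(x,y)])
def go(p,phi,n=None,start=None):
    """tool-axis rows (cm,deg) from start to p,phi in n rows"""
    q,f,s=pose()
    if start is not None: q,f=np.array(start[0]),start[1]
    d=np.array(p)-q; t=-(phi-f)
    m=max(1,int(np.ceil(max(np.linalg.norm(d)/.04,abs(t)/7))))
    n=n or m
    print("from",q.round(4),round(f,2),"t",round(s["time"],2),"w",round(s["grip_width"],4),"minrows",m,"n",n)
    for i in range(n):
        print([round(v,2) for v in axes(f-t*i/n)@d/n*100],round(t/n,2))
E
python3 -c "
from h import *
go([.42,0,.40],0,16)"
```

```text
from [0.2671 0.5648 0.233 ] -25.32 t 0.25 w 0.0867 minrows 16 n 16
[np.float64(-1.04), np.float64(2.78), np.float64(-2.37)] -1.58
[np.float64(-1.04), np.float64(2.85), np.float64(-2.3)] -1.58
[np.float64(-1.04), np.float64(2.91), np.float64(-2.22)] -1.58
[np.float64(-1.04), np.float64(2.97), np.float64(-2.13)] -1.58
[np.float64(-1.04), np.float64(3.03), np.float64(-2.05)] -1.58
[np.float64(-1.04), np.float64(3.08), np.float64(-1.97)] -1.58
[np.float64(-1.04), np.float64(3.14), np.float64(-1.88)] -1.58
[np.float64(-1.04), np.float64(3.19), np.float64(-1.79)] -1.58
[np.float64(-1.04), np.float64(3.23), np.float64(-1.71)] -1.58
[np.float64(-1.04), np.float64(3.28), np.float64(-1.62)] -1.58
[np.float64(-1.04), np.float64(3.32), np.float64(-1.52)] -1.58
[np.float64(-1.04), np.float64(3.36), np.float64(-1.43)] -1.58
[np.float64(-1.04), np.float64(3.4), np.float64(-1.34)] -1.58
[np.float64(-1.04), np.float64(3.44), np.float64(-1.24)] -1.58
[np.float64(-1.04), np.float64(3.47), np.float64(-1.15)] -1.58
[np.float64(-1.04), np.float64(3.5), np.float64(-1.05)] -1.58
```

>>> send_rows --pt "-1 2.8 -2.4 -1.6 -1" --pt "-1 2.9 -2.3 -1.6 -1" --pt "-1 2.9 -2.2 -1.6 -1" --pt "-1 3 -2.1 -1.6 -1" --pt "-1 3 -2 -1.6 -1" --pt "-1 3.1 -2 -1.6 -1" --pt "-1 3.1 -1.9 -1.6 -1" --pt "-1 3.2 -1.8 -1.6 -1"

```text
time: 0.92
eef_pos: [0.3435, 0.2803, 0.3141]
tool_rot: [-2.107, 0.229, 2.107]
ft_force: [1.1, 0.9, -1.1]
grip_width: 0.0871
```

>>> send_rows --pt "-1 3.2 -1.7 -1.6 -1" --pt "-1 3.3 -1.6 -1.6 -1" --pt "-1 3.3 -1.5 -1.6 -1" --pt "-1 3.4 -1.4 -1.6 -1" --pt "-1 3.4 -1.3 -1.6 -1" --pt "-1 3.4 -1.2 -1.6 -1" --pt "-1 3.5 -1.1 -1.6 -1" --pt "0 1 0 0 -1"

```text
time: 1.58
eef_pos: [0.4102, 0.0224, 0.3857]
tool_rot: [-2.213, 0.029, 2.204]
ft_force: [0.5, 0.1, 0.2]
grip_width: 0.087
```

```bash
python3 - <<'E'
from h import *
print(pose()[:2],env.get_state()["joint_vel"])
c=grab("wrist");cv2.imwrite("pics/w1.png",c["pixels"])
import pickle;pickle.dump(c,open("w1.pkl","wb"))
print(pose()[:2])
E
```

```text
(array([0.41018782, 0.02236647, 0.38567314]), np.float64(-1.5130073905557124)) [-0.21857254 -0.0212411  -0.06712917 -0.0376828   0.02815638  0.16713233]
(array([0.40926084, 0.0226489 , 0.38454906]), np.float64(-1.5992927600872238))
```

View pics/w1.png

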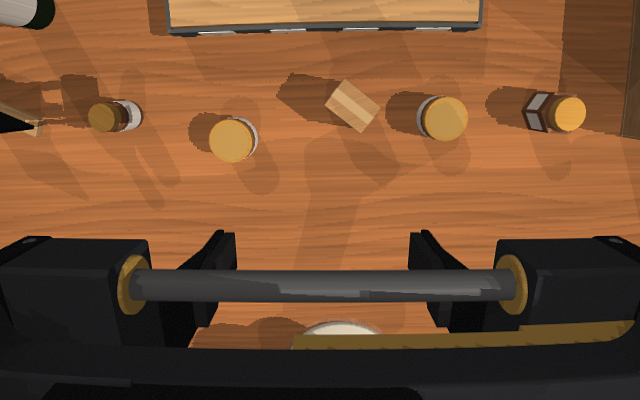

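>>> send_rows --pt "-0.2 0.4 -3 -1.6 -1" --pt "-0.2 0.4 -3 0 -1" --pt "-0.2 0.4 -3 0 -1" --pt "-0.2 0.4 -3 0 -1" --pt "0 0.4 -3 0 -1" --pt "0 0 0 0 -1" --pt "0 0 0 0 -1" --pt "0 0 0 0 -1"

```text
time: 2.3
eef_pos: [0.5585, 0.0062, 0.3909]
tool_rot: [2.217, 0.006, -2.22]
ft_force: [0.2, -0.0, 0.1]
grip_width: 0.0872
```

```bash
python3 - <<'E'
from h import *
print(pose()[:2],env.get_state()["joint_vel"])
c=grab("wrist");cv2.imwrite("pics/w2.png",c["pixels"])
import pickle;pickle.dump(c,open("w2.pkl","wb"))
print(pose()[:2])
E
```

```text
(array([0.55845699, 0.00624878, 0.39088071]), np.float64(0.3169931817372525)) [ 0.0041647  -0.03398408 -0.00380787  0.0046839   0.00175352  0.00361139]
(array([0.55817303, 0.00618146, 0.39162828]), np.float64(0.33127211120781014))
```

View pics/w2.png

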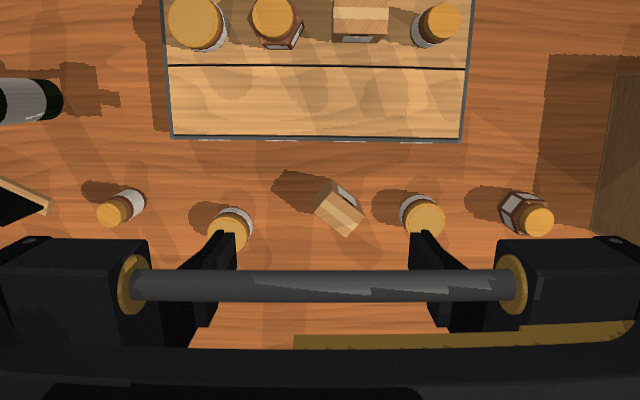

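```bash
cat >> h.py <<'E'
def ring(c,x,y,z,r,n=60):
    a=np.linspace(0,2*np.pi,n); return proj(c,np.c_[x+r*np.cos(a),y+r*np.sin(a),np.full(n,z)])
def rect(c,x,y,z,dx,dy,phi):
    a=np.radians(phi); R=np.array([[np.cos(a),-np.sin(a)],[np.sin(a),np.cos(a)]])
    P=np.array([[1,1],[1,-1],[-1,-1],[-1,1],[1,1]])*[dx/2,dy/2]@R.T+[x,y]
    return proj(c,np.c_[P,np.full(5,z)])
def draw(c,curves,name,x0,y0,x1,y1,f):
    im=cv2.resize(c["pixels"][y0:y1,x0:x1],None,fx=f,fy=f,interpolation=cv2.INTER_CUBIC)
    for k,p in enumerate(curves):
        q=np.round(((p-[x0,y0]+.5)*f-.5)*16).astype(np.int32)
        cv2.polylines(im,[q.reshape(-1,1,2)],False,[(255,0,0),(0,255,0),(255,0,255)][k%3],1,cv2.LINE_AA,4)
    cv2.imwrite(name,im)
E
python3 - <<'E'
from h import *
import pickle
c=pickle.load(open("w2.pkl","rb"))
r=ray(c,[(174,136),(460,138.5),(168,65),(465,68)],.05);print(r.round(4)); 
v=r[0]-r[1];print(np.degrees(np.arctan2(-v[0],v[1])))
v=r[2]-r[3];print(np.degrees(np.arctan2(-v[0],v[1])))
print(ray(c,[(195.5,25),(273,17),(360,20),(440,20)],[.1,.12,.126,.128]).round(4))
print(ray(c,[(114,215),(230,228),(339,215),(424,218),(539,221)],[.078,.05,.076,.05,.07]).round(4))
crop(c,"pics/w2a.png",150,0,480,145,2.4)
crop(c,"pics/w2b.png",80,165,360,265,2.8)
crop(c,"pics/w2c.png",280,165,560,265,2.8)
E
```

```text
[[ 0.5781  0.2149  0.05  ]
 [ 0.5766 -0.1864  0.05  ]
 [ 0.6732  0.2142  0.05  ]
 [ 0.6712 -0.1839  0.05  ]]
-0.21346532116508524
-0.28896774617030785
[[ 0.714   0.1563  0.1   ]
 [ 0.7177  0.0623  0.12  ]
 [ 0.7139 -0.0333  0.126 ]
 [ 0.7154 -0.1209  0.128 ]]
[[ 0.4698  0.3036  0.078 ]
 [ 0.4409  0.1444  0.05  ]
 [ 0.4716 -0.017   0.076 ]
 [ 0.4582 -0.145   0.05  ]
 [ 0.4608 -0.3112  0.07  ]]
```

View pics/w2a.png

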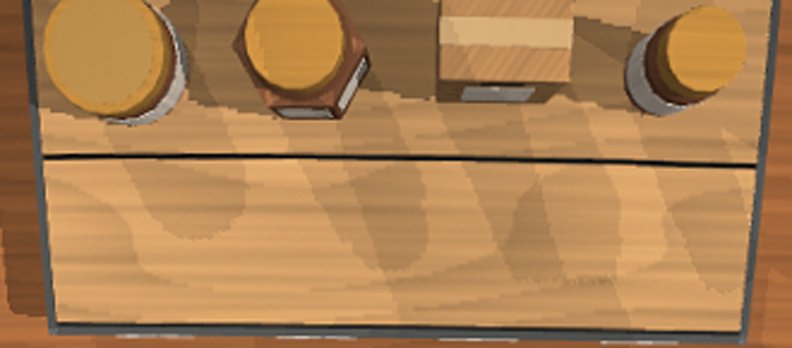

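View pics/w2b.png

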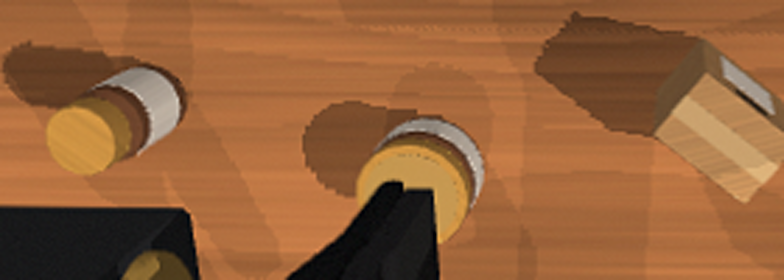

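View pics/w2c.png

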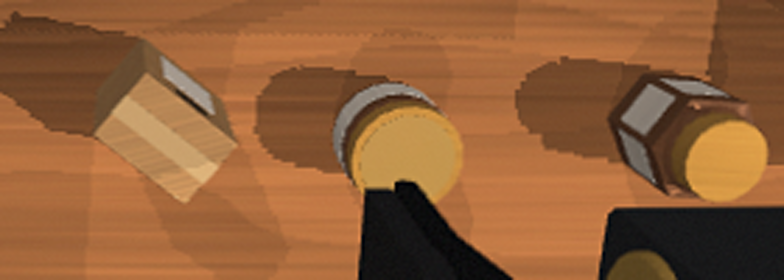

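```bash
python3 - <<'E'
from h import *
import pickle
c=pickle.load(open("w2.pkl","rb"))
cc=np.array([(150,72),(97,130),(187,202),(240,145)])/2.8-.5*(1-1/2.8)+[280,165]
r=ray(c,cc,.076);m=r.mean(0);print(r.round(4),m.round(4))
for a,b in((0,1),(1,2),(2,3),(3,0)):
    v=r[b]-r[a];print(np.linalg.norm(v),np.degrees(np.arctan2(v[1],v[0])))
G=dict(ts=(.4698,.3036),t1=(.4409,.1444),t2=(.4582,-.145),h=(.4608,-.3112),rt=(.714,.1563),rh=(.7177,.0623),rc=(.7139,-.0333),rs=(.7154,-.1209))
ph=-.25;a=np.radians(ph);
S=np.array([.6725,.0147]);ex=np.array([np.cos(a),np.sin(a)]);ey=np.array([-ex[1],ex[0]])
curves=[ring(c,*G["rt"],.1,.031),ring(c,*G["rh"],.12,.023),rect(c,*G["rc"],.126,.042,.06,ph),ring(c,*G["rs"],.128,.019),
 rect(c,*S,.05,.2,.41,ph)]
for v,rr in((142.5,.031),(47.5,.028),(-47.5,.03),(-142.5,.021)):
    p=S+ex*.047+ey*v/1000; curves.append(ring(c,*p,.05,rr))
draw(c,curves,"pics/o1.png",150,0,480,150,2.4)
curves=[ring(c,*G["ts"],.078,.019),ring(c,*G["ts"],0,.021),ring(c,*G["t1"],.05,.031),ring(c,*G["t1"],0,.031),rect(c,m[0],m[1],.076,.042,.06,-42)]
draw(c,curves,"pics/o2.png",80,165,360,265,2.8)
curves=[ring(c,*G["h"],.07,.023),ring(c,*G["h"],.0,.031),ring(c,*G["t2"],.05,.031),ring(c,*G["t2"],0,.031)]
draw(c,curves,"pics/o3.png",280,165,560,265,2.8)
E
```

```text
[[ 0.5072 -0.0084  0.076 ]
 [ 0.4772  0.0175  0.076 ]
 [ 0.4388 -0.0282  0.076 ]
 [ 0.4696 -0.054   0.076 ]] [ 0.4732 -0.0183  0.076 ]
0.03965590935913387 139.20654225129533
0.059700729520653986 -130.03102867115845
0.04015963693494997 -39.848963284273424
0.059047612264312835 50.46097034357942
```

View pics/o1.png

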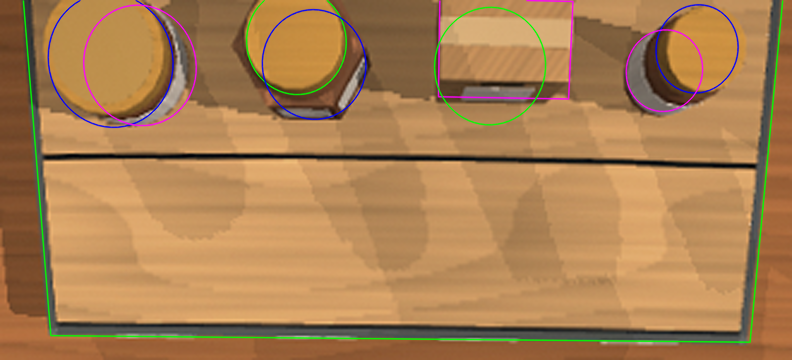

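View pics/o2.png

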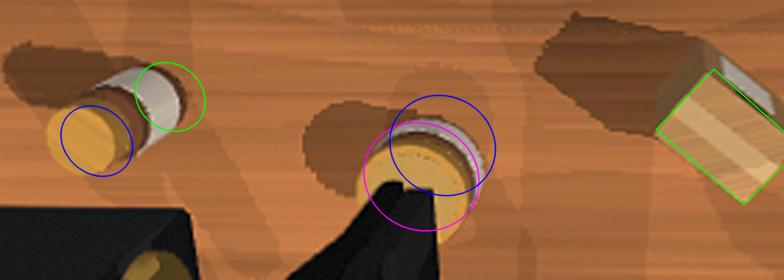

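View pics/o3.png

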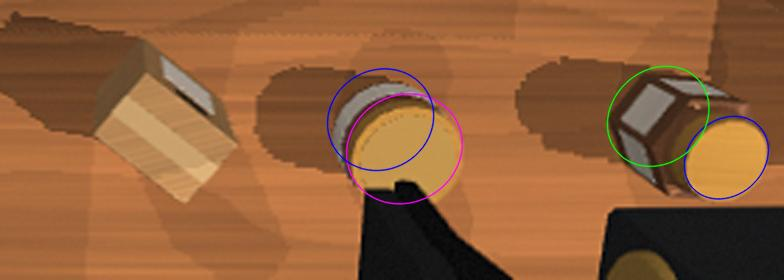

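>>> send_rows --pt "2.2 -0.2 -1.3 0.3 -1" --pt "2.2 -0.2 -1.3 0 -1" --pt "2.2 -0.2 -1.3 0 -1" --pt "2.2 -0.2 -1.3 0 -1" --pt "0 0 0 0 -1" --pt "0 0 0 0 -1" --pt "0 0 0 0 -1" --pt "0 0 0 0 -1"

```text
time: 3.02
eef_pos: [0.6109, 0.0138, 0.3063]
tool_rot: [-2.226, -0.001, 2.217]
ft_force: [-1.2, -0.4, 0.4]
grip_width: 0.0874
```

```bash
python3 - <<'E'
from h import *
import pickle
print(pose()[:2],env.get_state()["joint_vel"])
c=grab("wrist");cv2.imwrite("pics/w3.png",c["pixels"])
pickle.dump(c,open("w3.pkl","wb"))
print(pose()[:2])
E
```

```text
(array([0.61090273, 0.01381675, 0.30627059]), np.float64(0.017378125503730843)) [-0.00340221 -0.0003022   0.00106565 -0.00502775  0.00395371  0.00088601]
(array([0.6109157 , 0.01378457, 0.30612441]), np.float64(0.006788813706695264))
```

View pics/w3.png

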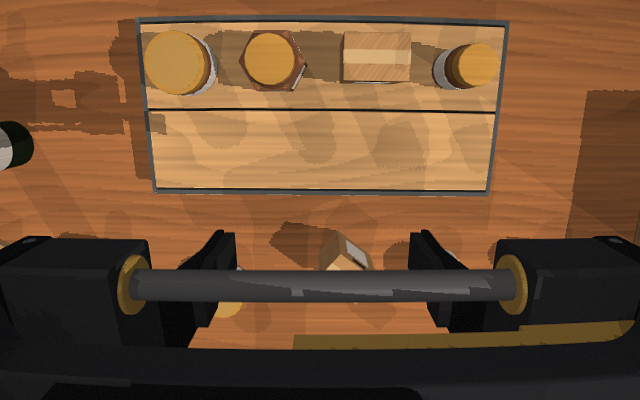

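```bash
python3 - <<'E'
from h import *
import pickle
c=pickle.load(open("w3.pkl","rb"))
r=ray(c,[(136.5,19.5),(508,22),(489.5,194),(153,192.5)],.05);print(r.round(4),r.mean(0).round(4))
for a,b in((0,1),(3,2)):
    v=r[a]-r[b];print(np.linalg.norm(v),np.degrees(np.arctan2(-v[0],v[1])))
print(np.linalg.norm(r[0]-r[3]),np.linalg.norm(r[1]-r[2]))
print(ray(c,[(176.5,62),(272.5,58.5),(376,56),(479.5,64)],[.1,.12,.126,.128]).round(4))
crop(c,"pics/w3a.png",130,12,325,105,4)
crop(c,"pics/w3b.png",325,12,520,105,4)
E
```

```text
[[ 0.7704  0.2175  0.05  ]
 [ 0.7679 -0.1881  0.05  ]
 [ 0.5728 -0.1891  0.05  ]
 [ 0.5746  0.2208  0.05  ]] [0.6714 0.0153 0.05  ]
0.4056088272556289 -0.34933048498234454
0.4098898328838721 -0.2529417791387135
0.19583568349203623 0.19514606169415266
[[ 0.7199  0.1565  0.1   ]
 [ 0.7198  0.0599  0.12  ]
 [ 0.7214 -0.0329  0.126 ]
 [ 0.7159 -0.1265  0.128 ]]
```

View pics/w3a.png

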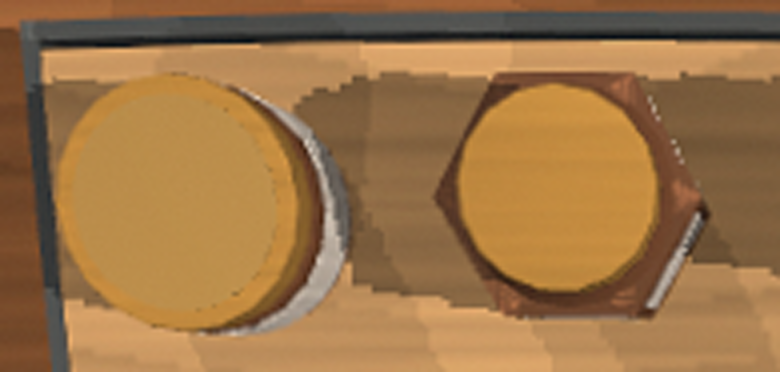

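View pics/w3b.png

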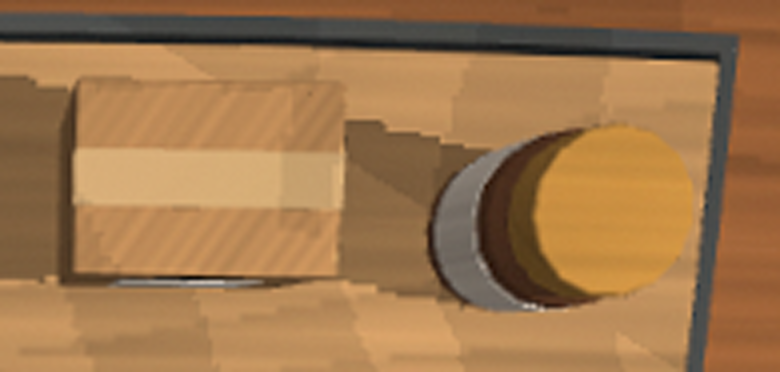

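```bash
python3 - <<'E'
from h import *
import pickle
c=pickle.load(open("w3.pkl","rb"))
P=ray(c,[(173.9,61.6),(268.9,58.4),(376.6,55.9),(478.4,64.1)],[.1,.12,.126,.128]);print(P.round(4))
v=P[0]-P[3];print(np.degrees(np.arctan2(-v[0],v[1])))
ph=-.3;a=np.radians(ph);S=np.array([.6714,.0153]);ex=np.array([np.cos(a),np.sin(a)]);ey=np.array([-ex[1],ex[0]])
for p in P: print("stand coords",((p[:2]-S)@ex).round(4),((p[:2]-S)@ey).round(4))
curves=[ring(c,*P[0,:2],.1,.031),ring(c,*P[0,:2],.05,.031),rect(c,*S,.05,.2,.41,ph),ring(c,*P[1,:2],.12,.023),rect(c,*P[2,:2],.126,.042,.06,ph),rect(c,*P[2,:2],.05,.042,.06,ph),ring(c,*P[3,:2],.128,.019),ring(c,*P[3,:2],.05,.021)]
draw(c,curves,"pics/o4.png",130,12,325,105,4)
draw(c,curves,"pics/o5.png",325,12,520,105,4)
E
```

```text
[[ 0.7204  0.159   0.1   ]
 [ 0.7199  0.0632  0.12  ]
 [ 0.7215 -0.0334  0.126 ]
 [ 0.7158 -0.1255  0.128 ]]
-0.914836823324562
stand coords 0.0482 0.144
stand coords 0.0483 0.0481
stand coords 0.0503 -0.0485
stand coords 0.0451 -0.1405
```

View pics/o4.png

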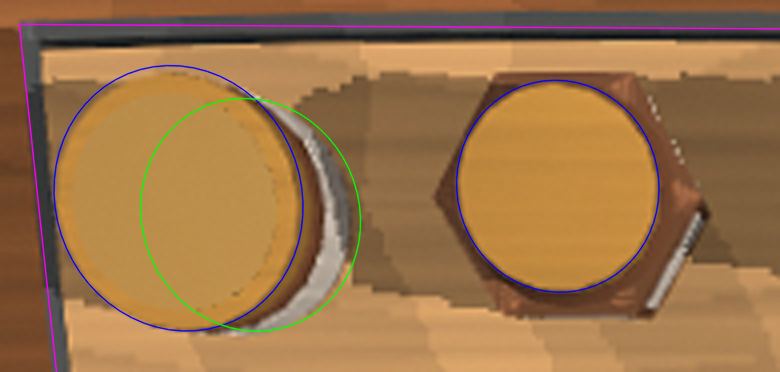

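View pics/o5.png

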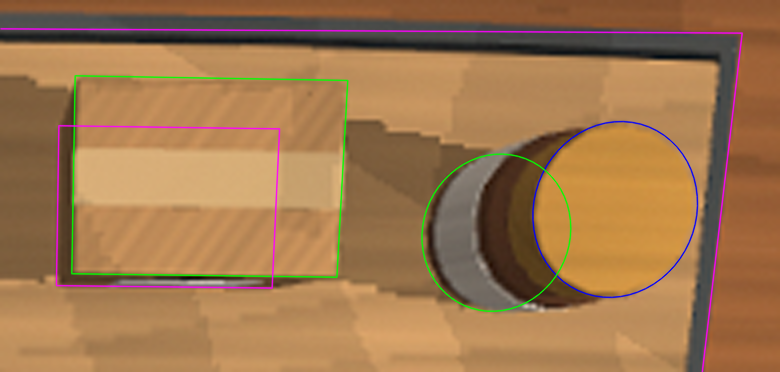

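```bash
python3 - <<'E'
from h import *
import pickle
c=pickle.load(open("w2.pkl","rb"))
P=ray(c,[(108.6,214.7),(227.2,236.5),(425.4,221.5),(539.3,221.1)],[.078,.05,.05,.07]);print(P.round(4))
c1=pickle.load(open("w1.pkl","rb"))
print(ray(c1,[(102,117.5),(230.5,140.5),(445,118),(569,114)],[.078,.05,.05,.07]).round(4))
print(ray(c1,[(341,79.5),(324,105),(362,133),(380,106)],.076).mean(0).round(4))
G=P
curves=[ring(c,*G[0,:2],.078,.019),ring(c,*G[0,:2],0,.021),ring(c,*G[1,:2],.05,.031),ring(c,*G[1,:2],0,.031)]
draw(c,curves,"pics/o2.png",80,165,360,265,2.8)
curves=[ring(c,*G[2,:2],.05,.031),ring(c,*G[2,:2],.0,.031)]
for k in (0,10,20):
  h=[(G[3,0]+.0323*np.cos(np.radians(k+30+60*i)),G[3,1]+.0323*np.sin(np.radians(k+30+60*i)),0.0) for i in range(7)]
  curves.append(proj(c,h))
draw(c,curves,"pics/o3.png",400,165,560,265,5)
E
```

```text
[[ 0.4702  0.3117  0.078 ]
 [ 0.4271  0.1496  0.05  ]
 [ 0.4527 -0.1476  0.05  ]
 [ 0.4606 -0.3117  0.07  ]]
[[ 0.4696  0.3108  0.078 ]
 [ 0.4299  0.1494  0.05  ]
 [ 0.4531 -0.1458  0.05  ]
 [ 0.4582 -0.3101  0.07  ]]
[ 0.4722 -0.0162  0.076 ]
```

View pics/o2.png

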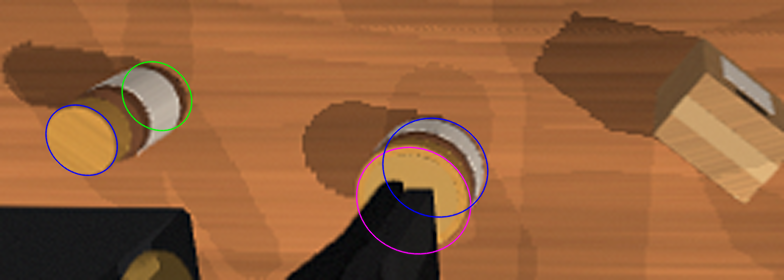

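View pics/o3.png

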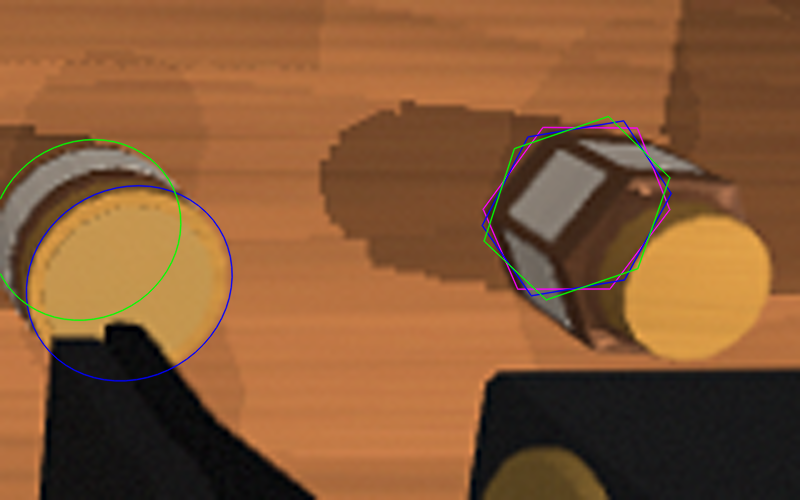

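```bash
python3 - <<'E'
from h import *
go([.4285,.1495,.10],0,8)
E
```

```text
from [0.6109 0.0138 0.3061] 0.01 t 3.07 w 0.0871 minrows 8 n 8
[np.float64(2.58), np.float64(-1.7), np.float64(2.28)] 0.0
[np.float64(2.58), np.float64(-1.7), np.float64(2.28)] 0.0
[np.float64(2.58), np.float64(-1.7), np.float64(2.28)] 0.0
[np.float64(2.58), np.float64(-1.7), np.float64(2.28)] 0.0
[np.float64(2.58), np.float64(-1.7), np.float64(2.28)] 0.0
[np.float64(2.58), np.float64(-1.7), np.float64(2.28)] 0.0
[np.float64(2.58), np.float64(-1.7), np.float64(2.28)] 0.0
[np.float64(2.58), np.float64(-1.7), np.float64(2.28)] 0.0
```

>>> send_rows --pt "2.6 -1.7 2.3 0 -1" --pt "2.6 -1.7 2.3 0 -1" --pt "2.6 -1.7 2.3 0 -1" --pt "2.6 -1.7 2.3 0 -1" --pt "2.6 -1.7 2.3 0 -1" --pt "2.6 -1.7 2.3 0 -1" --pt "2.6 -1.7 2.3 0 -1" --pt "2.6 -1.7 2.3 0 -1"

```text
time: 3.73
eef_pos: [0.4266, 0.1508, 0.0963]
tool_rot: [-2.224, -0.003, 2.216]
ft_force: [0.8, 1.0, -0.6]
grip_width: 0.087
```

>>> send_rows --pt "0 0 0 0 -1" --pt "0 0 0 0 -1" --pt "0 0 0 0 -1" --pt "0 0 0 0 -1" --pt "0 0 0 0 -1" --pt "0 0 0 0 -1" --pt "0 0 0 0 -1" --pt "0 0 0 0 -1"

```text
time: 4.4
eef_pos: [0.4274, 0.1495, 0.0958]
tool_rot: [-2.221, 0.001, 2.22]
ft_force: [0.4, -0.3, 0.5]
grip_width: 0.0868
```

```bash
python3 - <<'E'
from h import *
go([.4285,.1495,.02],0,4)
c=grab("wrist");cv2.imwrite("pics/w4.png",c["pixels"])
E
```

```text
from [0.4274 0.1495 0.0958] -0.07 t 4.4 w 0.0868 minrows 2 n 4
[np.float64(1.9), np.float64(0.0), np.float64(-0.03)] -0.02
[np.float64(1.9), np.float64(0.0), np.float64(-0.03)] -0.02
[np.float64(1.9), np.float64(0.0), np.float64(-0.03)] -0.02
[np.float64(1.9), np.float64(0.0), np.float64(-0.03)] -0.02
```

View pics/w4.png

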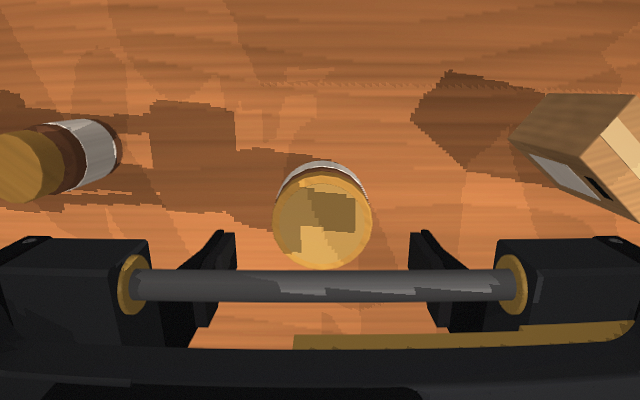

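```bash
python3 - <<'E'
from h import *
c=grab("wrist")
P=ray(c,[(322.5,223)],.05)[0];print(P)
draw(c,[ring(c,*P[:2],.05,.031),ring(c,*P[:2],.0,.031)],"pics/o6.png",250,140,400,290,4)
E
```

```text
[0.43001532 0.15048013 0.05      ]
```

View pics/o6.png

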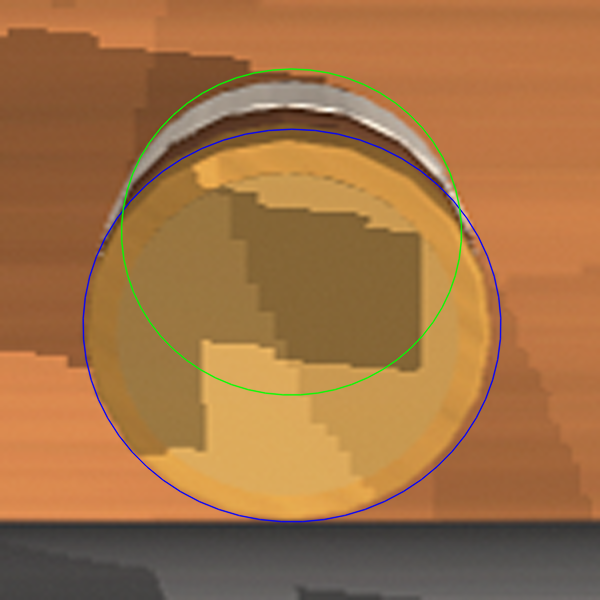

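>>> send_rows --pt "2 0 -0.1 0 -1" --pt "2 0 0 0 -1" --pt "2 0 0 0 -1" --pt "1.6 0 0 0 -1" --pt "0 0 0 0 -1" --pt "0 0 0 0 1" --pt "0 0 0 0 1" --pt "0 0 0 0 1" --force 15

```text
time: 5.17
eef_pos: [0.4288, 0.1503, 0.0206]
tool_rot: [-2.223, -0.002, 2.219]
ft_force: [-0.8, -0.2, 0.1]
grip_width: 0.0743
```

>>> send_rows --pt "0 0 0 0 1" --pt "0 0 0 0 1" --pt "0 0 0 0 1" --pt "0 0 0 0 1" --pt "0 0 0 0 1" --pt "0 0 0 0 1" --pt "0 0 0 0 1" --pt "0 0 0 0 1"

```text
time: 5.83
eef_pos: [0.4285, 0.1501, 0.0204]
tool_rot: [-2.222, -0.001, 2.22]
ft_force: [-1.3, 0.2, 6.7]
grip_width: 0.0617
```

>>> send_rows --pt "-1 0 0 0 1" --pt "-3 0 0 0 1" --pt "-3 0 -2 0 1" --pt "-2 -0.2 -3 0 1" --pt "-2 -0.2 -3 0 1" --pt "0 -0.2 -4 0 1" --pt "0 -0.2 -4 0 1" --pt "0 0 -3 0 1"

```text
time: 6.5
eef_pos: [0.6206, 0.1578, 0.1296]
tool_rot: [-2.222, -0.0, 2.219]
ft_force: [1.0, 0.7, -1.7]
grip_width: 0.0617
```

>>> send_rows --pt "0 0 -0.7 0 1" --pt "0 0 0 0 1" --pt "1 0 0 0 1" --pt "2 0 0 0 1" --pt "1 0 0 0 1" --pt "0 0 0 0 1" --pt "0 0 0 0 1" --pt "0 0 0 0 1"

```text
time: 7.17
eef_pos: [0.625, 0.158, 0.0904]
tool_rot: [2.222, 0.001, -2.22]
ft_force: [-0.6, 0.0, -1.8]
grip_width: 0.0618
```

```bash
python3 - <<'E'
from h import *
print(env.get_state()["ft_force"],env.get_state()["joint_vel"])
go([.6257,.1585,.0715],-.3,4)
E
```

```text
[-0.57159718  0.01118058 -1.81526763] [-0.00207666 -0.00565157  0.01700341  0.00108124  0.00298856  0.00041033]
from [0.625  0.158  0.0904] 0.04 t 7.17 w 0.0618 minrows 1 n 4
[np.float64(0.47), np.float64(-0.01), np.float64(-0.02)] 0.08
[np.float64(0.47), np.float64(-0.01), np.float64(-0.02)] 0.08
[np.float64(0.47), np.float64(-0.01), np.float64(-0.02)] 0.08
[np.float64(0.47), np.float64(-0.01), np.float64(-0.02)] 0.08
```

>>> send_rows --pt "0.5 0 -0.1 0 1" --pt "0.5 0 0 0 1" --pt "0.4 0 0 0 1" --pt "0.3 0 0 0 1" --pt "0 0 0 0 1" --pt "0 0 0 0 1" --pt "0 0 0 0 1" --pt "0 0 0 0 1"

```text
time: 7.83
eef_pos: [0.6262, 0.1578, 0.0728]
tool_rot: [-2.222, 0.0, 2.221]
ft_force: [-0.0, 0.1, -1.1]
grip_width: 0.0613
```

>>> send_rows --pt "0.1 -0.1 0 0 1" --pt "0.1 0 0 0 1" --pt "0 0 0 0 1" --pt "0 0 0 0 1" --pt "0 0 0 0 1" --pt "0 0 0 0 1" --pt "0 0 0 0 1" --pt "0 0 0 0 1"

```text
time: 8.5
eef_pos: [0.626, 0.1587, 0.0705]
tool_rot: [-2.221, 0.0, 2.221]
ft_force: [-0.6, -0.2, -1.6]
grip_width: 0.0618
```

>>> send_rows --pt "0.1 0 0 0 1" --pt "0.05 0 0 0 1" --pt "0 0 0 0 1" --pt "0 0 0 0 1" --pt "0 0 0 0 1" --pt "0 0 0 0 1" --pt "0 0 0 0 1" --pt "0 0 0 0 1"

```text
time: 9.17
eef_pos: [0.6261, 0.1587, 0.0705]
tool_rot: [2.222, 0.0, -2.221]
ft_force: [-3.5, -0.1, 4.8]
grip_width: 0.0613
```

>>> send_rows --pt "0 0 0 0 -1" --pt "0 0 0 0 -1" --pt "0 0 0 0 -1" --pt "0 0 0 0 -1" --pt "0 0 0 0 -1" --pt "0 0 0 0 -1" --pt "-1 0 0 0 -1" --pt "-2 0 0 0 -1"

```text
time: 9.83
eef_pos: [0.6243, 0.158, 0.097]
tool_rot: [2.214, -0.003, -2.227]
ft_force: [-0.4, 0.0, 0.2]
grip_width: 0.0863
```

```bash
python3 - <<'E'
from h import *
go([.4595,-.311,.13],30,16,start=([.6261,.1587,.17],0))
E
```

```text
from [0.6261 0.1587 0.17  ] 0 t 9.83 w 0.0863 minrows 13 n 16
[np.float64(0.25), np.float64(2.94), np.float64(1.04)] -1.88
[np.float64(0.25), np.float64(2.9), np.float64(1.14)] -1.88
[np.float64(0.25), np.float64(2.86), np.float64(1.23)] -1.88
[np.float64(0.25), np.float64(2.82), np.float64(1.32)] -1.88
[np.float64(0.25), np.float64(2.77), np.float64(1.42)] -1.88
[np.float64(0.25), np.float64(2.73), np.float64(1.51)] -1.88
[np.float64(0.25), np.float64(2.68), np.float64(1.59)] -1.88
[np.float64(0.25), np.float64(2.62), np.float64(1.68)] -1.88
[np.float64(0.25), np.float64(2.57), np.float64(1.77)] -1.88
[np.float64(0.25), np.float64(2.51), np.float64(1.85)] -1.88
[np.float64(0.25), np.float64(2.45), np.float64(1.93)] -1.88
[np.float64(0.25), np.float64(2.38), np.float64(2.01)] -1.88
[np.float64(0.25), np.float64(2.31), np.float64(2.09)] -1.88
[np.float64(0.25), np.float64(2.24), np.float64(2.16)] -1.88
[np.float64(0.25), np.float64(2.17), np.float64(2.23)] -1.88
[np.float64(0.25), np.float64(2.1), np.float64(2.3)] -1.88
```

>>> send_rows --pt "-3 0 0 0 -1" --pt "-3 1 0.5 0 -1" --pt "-1 2.9 1 -2 -1" --pt "0.3 2.9 1.2 -2 -1" --pt "0.3 2.8 1.3 -2 -1" --pt "0.3 2.8 1.4 -2 -1" --pt "0.3 2.7 1.5 -2 -1" --pt "0.3 2.7 1.6 -2 -1"

```text
time: 10.5
eef_pos: [0.5553, -0.0272, 0.155]
tool_rot: [2.111, 0.224, -2.108]
ft_force: [0.3, -0.2, -0.5]
grip_width: 0.0873
```

```bash
python3 - <<'E'
from h import *
c=grab("top")
print(ray(c,[(434,179),(438,250)],[.12,.12]).round(3))
go([.4595,-.311,.13],30,8)
crop(c,"pics/t2.png",230,140,510,270,2.8)
E
```

```text
[[ 0.672 -0.43   0.12 ]
 [ 0.421 -0.435  0.12 ]]
from [ 0.5521 -0.031   0.1541] 11.94 t 10.55 w 0.087 minrows 8 n 8
[np.float64(0.3), np.float64(3.18), np.float64(1.86)] -2.26
[np.float64(0.3), np.float64(3.11), np.float64(1.98)] -2.26
[np.float64(0.3), np.float64(3.03), np.float64(2.1)] -2.26
[np.float64(0.3), np.float64(2.94), np.float64(2.22)] -2.26
[np.float64(0.3), np.float64(2.85), np.float64(2.33)] -2.26
[np.float64(0.3), np.float64(2.76), np.float64(2.44)] -2.26
[np.float64(0.3), np.float64(2.66), np.float64(2.55)] -2.26
[np.float64(0.3), np.float64(2.56), np.float64(2.65)] -2.26
```

View pics/t2.png

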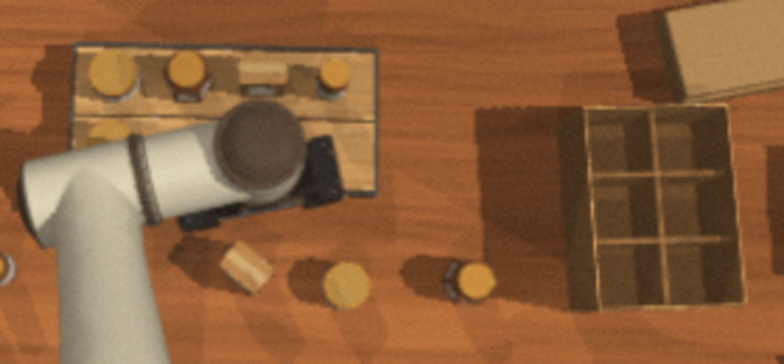

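>>> send_rows --pt "0.3 3.2 1.9 -2.2 -1" --pt "0.3 3.1 2 -2.2 -1" --pt "0.3 3 2.1 -2.2 -1" --pt "0.3 2.9 2.2 -2.2 -1" --pt "0.3 2.8 2.3 -2.3 -1" --pt "0.3 2.8 2.4 -2.3 -1" --pt "0.3 2.7 2.5 -2.3 -1" --pt "0.3 2.5 2.6 -2.3 -1"

```text
time: 11.22
eef_pos: [0.4634, -0.306, 0.1309]
tool_rot: [1.926, 0.517, -1.924]
ft_force: [0.6, 0.4, 0.5]
grip_width: 0.0873
```

>>> send_rows --pt "0 0 0 0 -1" --pt "0 0 0 0 -1" --pt "0 0 0 0 -1" --pt "0 0 0 0 -1" --pt "0 0 0 0 -1" --pt "0 0 0 0 -1" --pt "0 0 0 0 -1" --pt "0 0 0 0 -1"

```text
time: 11.88
eef_pos: [0.464, -0.3037, 0.1302]
tool_rot: [1.926, 0.517, -1.926]
ft_force: [0.6, -0.5, -0.6]
grip_width: 0.0874
```

```bash
python3 - <<'E'
from h import *
go([.4595,-.311,.03],32,4)
c=grab("wrist");crop(c,"pics/w5.png",220,100,430,280,3.3)
import pickle;pickle.dump(c,open("w5.pkl","wb"))
E
```

```text
from [ 0.464  -0.3037  0.1302] 30.05 t 11.88 w 0.0874 minrows 3 n 4
[np.float64(2.5), np.float64(0.1), np.float64(0.19)] -0.49
[np.float64(2.5), np.float64(0.1), np.float64(0.19)] -0.49
[np.float64(2.5), np.float64(0.1), np.float64(0.19)] -0.49
[np.float64(2.5), np.float64(0.1), np.float64(0.19)] -0.49
```

View pics/w5.png

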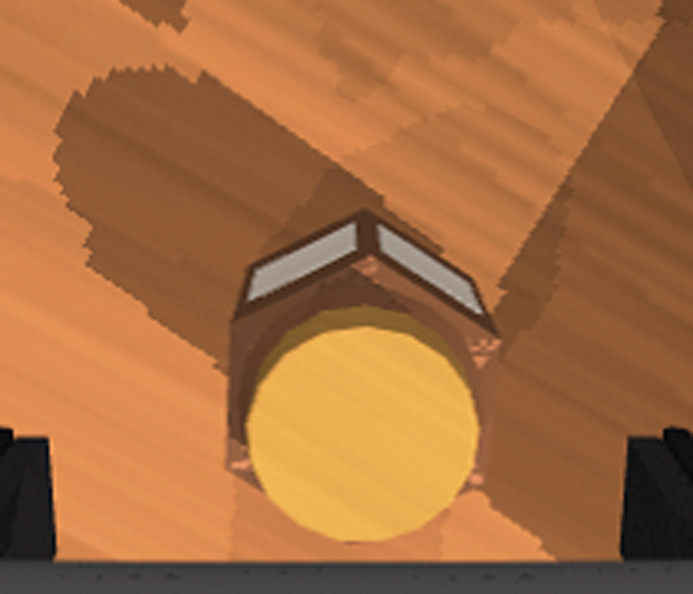

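```bash
python3 - <<'E'
from h import *
import pickle
c=pickle.load(open("w5.pkl","rb"))
P=ray(c,[(329.35,231.2)],.07)[0];print(P)
cur=[ring(c,*P[:2],.07,.023)]
for k in (56,58,):
  h=[(P[0]+.0323*np.cos(np.radians(k+30+60*i)),P[1]+.0323*np.sin(np.radians(k+30+60*i)),.052) for i in range(7)]
  cur.append(proj(c,h))
draw(c,cur,"pics/o7.png",220,100,430,280,3.3)
E
```

```text
[ 0.45932534 -0.31139662  0.07      ]
```

View pics/o7.png

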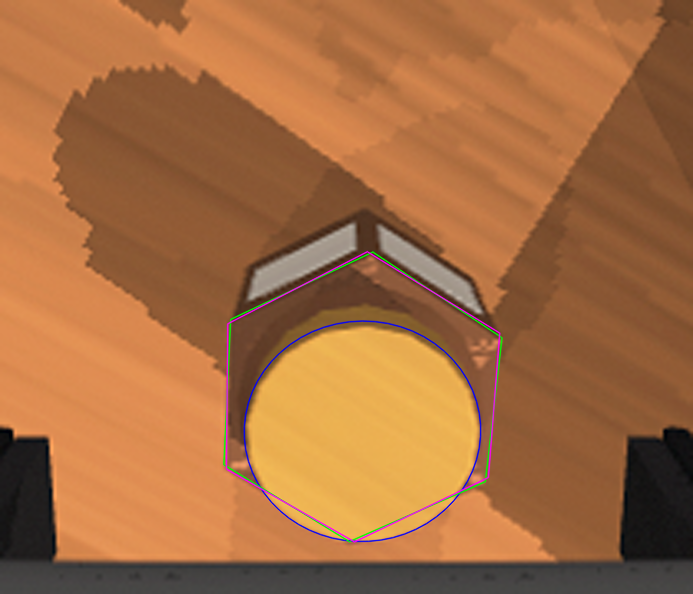

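>>> send_rows --pt "2.5 0.1 0.2 1 -1" --pt "2.5 0.1 0.2 1 -1" --pt "2.5 0.1 0.2 1 -1" --pt "2.5 0.1 0.2 0 -1" --pt "0 0 0 0 -1" --pt "0 0 0 0 -1" --pt "0 0 0 0 0" --pt "0 0 0 0 1"

```text
time: 12.6
eef_pos: [0.46, -0.312, 0.0319]
tool_rot: [1.961, 0.468, -1.955]
ft_force: [-0.1, -0.0, 0.1]
grip_width: 0.0801
```

>>> send_rows --pt "0 0 0 0 1" --pt "0 0 0 0 1" --pt "0 0 0 0 1" --pt "0 0 0 0 1" --pt "0 0 0 0 1" --pt "0 0 0 0 1" --pt "0 0 0 0 1" --pt "0 0 0 0 1"

```text
time: 13.27
eef_pos: [0.459, -0.3117, 0.0307]
tool_rot: [1.959, 0.47, -1.958]
ft_force: [0.3, 1.8, 6.7]
grip_width: 0.0561
```

```bash
python3 - <<'E'
from h import *
q,f,s=pose();print(s["ft_force"])
go([.6252,.063,.155],29.7,14)
E
```

```text
[0.26304928 1.82052779 6.70665753]
from [ 0.459  -0.3117  0.0307] 27.0 t 13.27 w 0.0561 minrows 11 n 14
[np.float64(-0.89), np.float64(-1.85), np.float64(-2.27)] -0.19
[np.float64(-0.89), np.float64(-1.84), np.float64(-2.28)] -0.19
[np.float64(-0.89), np.float64(-1.83), np.float64(-2.29)] -0.19
[np.float64(-0.89), np.float64(-1.82), np.float64(-2.29)] -0.19
[np.float64(-0.89), np.float64(-1.82), np.float64(-2.3)] -0.19
[np.float64(-0.89), np.float64(-1.81), np.float64(-2.3)] -0.19
[np.float64(-0.89), np.float64(-1.8), np.float64(-2.31)] -0.19
[np.float64(-0.89), np.float64(-1.79), np.float64(-2.32)] -0.19
[np.float64(-0.89), np.float64(-1.78), np.float64(-2.32)] -0.19
[np.float64(-0.89), np.float64(-1.78), np.float64(-2.33)] -0.19
[np.float64(-0.89), np.float64(-1.77), np.float64(-2.33)] -0.19
[np.float64(-0.89), np.float64(-1.76), np.float64(-2.34)] -0.19
[np.float64(-0.89), np.float64(-1.75), np.float64(-2.35)] -0.19
[np.float64(-0.89), np.float64(-1.74), np.float64(-2.35)] -0.19
```

>>> send_rows --pt "-2 0 0 0 1" --pt "-4 0 0 0 1" --pt "-4 0 0 0 1" --pt "-2.5 -1.5 -2 0 1" --pt "0 -2.3 -3 0 1" --pt "0 -2.3 -3 0 1" --pt "0 -2.3 -3 0 1" --pt "0 -2.3 -3 0 1"

```text
time: 13.93
eef_pos: [0.5344, -0.1511, 0.1543]
tool_rot: [1.959, 0.47, -1.961]
ft_force: [-0.1, -1.1, -2.3]
grip_width: 0.0558
```

>>> send_rows --pt "0 -2.3 -3 0 1" --pt "0 -2.3 -3 0 1" --pt "0 -2.3 -3 0 1" --pt "0 -2.3 -3 0 1" --pt "0 -2.3 -3 -1 1" --pt "0 -2.3 -3 -1 1" --pt "0 0 0 -0.7 1" --pt "0 0 0 0 1"

```text
time: 14.6
eef_pos: [0.6316, 0.0541, 0.1532]
tool_rot: [1.926, 0.515, -1.931]
ft_force: [0.1, -0.8, -2.0]
grip_width: 0.0558
```

```bash
python3 - <<'E'
from h import *
go([.6252,.063,.085],29.7,5)
E
```

```text
from [0.6316 0.0541 0.1532] 29.86 t 14.6 w 0.0558 minrows 2 n 5
[np.float64(1.36), np.float64(-0.22), np.float64(0.02)] 0.03
[np.float64(1.36), np.float64(-0.22), np.float64(0.02)] 0.03
[np.float64(1.36), np.float64(-0.22), np.float64(0.02)] 0.03
[np.float64(1.36), np.float64(-0.22), np.float64(0.02)] 0.03
[np.float64(1.36), np.float64(-0.22), np.float64(0.02)] 0.03
```

>>> send_rows --pt "0 -0.5 0 0 1" --pt "0 -0.6 0.1 0 1" --pt "2 0 0 0 1" --pt "2 0 0 0 1" --pt "1.8 0 0 0 1" --pt "1 0 0 0 1" --pt "0 0 0 0 1" --pt "0 0 0 0 1"

```text
time: 15.27
eef_pos: [0.6255, 0.0606, 0.0872]
tool_rot: [1.93, 0.511, -1.931]
ft_force: [-0.8, 0.6, -0.9]
grip_width: 0.056
```

```bash
python3 - <<'E'
from h import *
go([.6252,.063,.0815],29.7,3)
E
```

```text
from [0.6255 0.0606 0.0872] 29.65 t 15.27 w 0.056 minrows 1 n 3
[np.float64(0.19), np.float64(-0.07), np.float64(-0.03)] -0.02
[np.float64(0.19), np.float64(-0.07), np.float64(-0.03)] -0.02
[np.float64(0.19), np.float64(-0.07), np.float64(-0.03)] -0.02
```

>>> send_rows --pt "0.2 -0.1 -0.05 0 1" --pt "0.2 -0.1 -0.05 0 1" --pt "0.1 0 0 0 1" --pt "0 0 0 0 1" --pt "0.1 0 0 0 1" --pt "0 0 0 0 1" --pt "0 0 0 0 1" --pt "0 0 0 0 1"

```text
time: 15.93
eef_pos: [0.6256, 0.0635, 0.0811]
tool_rot: [1.93, 0.512, -1.93]
ft_force: [1.0, -0.1, -2.3]
grip_width: 0.0561
```

>>> send_rows --pt "0.1 0 0 0 1" --pt "0 0 0 0 1" --pt "0 0 0 0 1" --pt "0 0 0 0 1" --pt "0 0 0 0 1" --pt "0 0 0 0 1" --pt "0 0 0 0 1" --pt "0 0 0 0 1"

```text
time: 16.6
eef_pos: [0.6257, 0.0635, 0.0807]
tool_rot: [1.931, 0.512, -1.929]
ft_force: [-2.6, 1.1, 5.7]
grip_width: 0.0557
```

>>> send_rows --pt "0 0 0 0 -1" --pt "0 0 0 0 -1" --pt "0 0 0 0 -1" --pt "0 0 0 0 -1" --pt "0 0 0 0 -1" --pt "-1 0 0 0 -1" --pt "-3 0 0 0 -1" --pt "-4 0 0 0 -1"

```text
time: 17.27
eef_pos: [0.6234, 0.0629, 0.1579]
tool_rot: [1.922, 0.511, -1.939]
ft_force: [1.2, -0.1, 0.2]
grip_width: 0.0865
```

```bash
python3 - <<'E'
from h import *
go([.4725,-.0175,.135],-40,12)
E
```

```text
from [0.6234 0.0629 0.1579] 29.66 t 17.27 w 0.0865 minrows 10 n 12
[np.float64(0.19), np.float64(-0.04), np.float64(1.42)] 5.81
[np.float64(0.19), np.float64(0.1), np.float64(1.42)] 5.81
[np.float64(0.19), np.float64(0.25), np.float64(1.4)] 5.81
[np.float64(0.19), np.float64(0.39), np.float64(1.37)] 5.81
[np.float64(0.19), np.float64(0.52), np.float64(1.32)] 5.81
[np.float64(0.19), np.float64(0.66), np.float64(1.26)] 5.81
[np.float64(0.19), np.float64(0.78), np.float64(1.19)] 5.81
[np.float64(0.19), np.float64(0.9), np.float64(1.11)] 5.81
[np.float64(0.19), np.float64(1.0), np.float64(1.01)] 5.81
[np.float64(0.19), np.float64(1.1), np.float64(0.9)] 5.81
[np.float64(0.19), np.float64(1.19), np.float64(0.79)] 5.81
[np.float64(0.19), np.float64(1.26), np.float64(0.66)] 5.81
```

>>> send_rows --pt "0 0 1.4 5.8 -1" --pt "0 0.1 1.4 5.8 -1" --pt "0.2 0.2 1.4 5.8 -1" --pt "0.2 0.4 1.4 5.8 -1" --pt "0.2 0.5 1.3 5.8 -1" --pt "0.2 0.7 1.3 5.8 -1" --pt "0.3 0.8 1.2 5.8 -1" --pt "0.3 0.9 1.1 5.8 -1"

```text
time: 17.93
eef_pos: [0.5247, 0.0093, 0.1469]
tool_rot: [-2.063, 0.308, 2.06]
ft_force: [0.7, 0.6, -0.3]
grip_width: 0.087
```

>>> send_rows --pt "0.3 1 1 5.8 -1" --pt "0.3 1.1 0.9 5.8 -1" --pt "0.2 1.2 0.8 5.8 -1" --pt "0.2 1.2 0.7 5.8 -1" --pt "0 0 0 0 -1" --pt "0 0 0 0 -1" --pt "0 0 0 0 -1" --pt "0 0 0 0 -1"

```text
time: 18.6
eef_pos: [0.4759, -0.0162, 0.1365]
tool_rot: [-1.82, 0.658, 1.817]
ft_force: [0.1, 0.1, 0.1]
grip_width: 0.0871
```

```bash
python3 - <<'E'
from h import *
go([.4725,-.0175,.03],-40,5)
c=grab("wrist");crop(c,"pics/w6.png",220,100,430,280,3.3)
import pickle;pickle.dump(c,open("w6.pkl","wb"))
E
```

```text
from [ 0.4759 -0.0162  0.1365] -39.81 t 18.6 w 0.0871 minrows 3 n 5
[np.float64(2.13), np.float64(0.06), np.float64(0.04)] 0.04
[np.float64(2.13), np.float64(0.06), np.float64(0.04)] 0.04
[np.float64(2.13), np.float64(0.06), np.float64(0.04)] 0.04
[np.float64(2.13), np.float64(0.06), np.float64(0.04)] 0.04
[np.float64(2.13), np.float64(0.06), np.float64(0.04)] 0.04
```

View pics/w6.png

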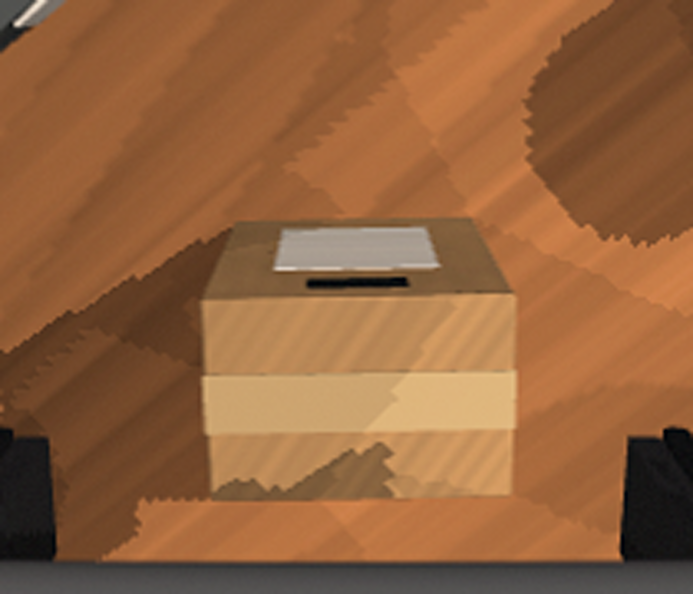

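```bash
python3 - <<'E'
from h import *
import pickle
c=pickle.load(open("w6.pkl","rb"))
cc=np.array([(202,300),(517,294),(513,494),(211,500)])/3.3-.35+[220,100]
r=ray(c,cc,.076);m=r.mean(0);print(m)
for a,b in((0,1),(1,2),(2,3),(3,0)):
    v=r[b]-r[a];print(np.linalg.norm(v),np.degrees(np.arctan2(v[1],v[0])))
ph=-39.8-(-1.1);print(ph)
draw(c,[rect(c,m[0],m[1],.076,.042,.06,-38.8),rect(c,m[0],m[1],0,.042,.06,-38.8)],"pics/o8.png",220,100,430,280,3.3)
go([m[0],m[1],.03],-38.8,5)
E
```

```text
[ 0.4724308  -0.01676531  0.076     ]
0.05930263575423106 -128.67907929958915
0.04100747899054701 141.56618934487042
0.05986921962238775 51.40856354505553
0.041100542167451556 -39.22411763380432
-38.699999999999996
from [ 0.4758 -0.0162  0.1364] -39.83 t 18.65 w 0.0871 minrows 3 n 5
[np.float64(2.13), np.float64(0.05), np.float64(0.04)] -0.21
[np.float64(2.13), np.float64(0.05), np.float64(0.04)] -0.21
[np.float64(2.13), np.float64(0.05), np.float64(0.04)] -0.21
[np.float64(2.13), np.float64(0.05), np.float64(0.04)] -0.21
[np.float64(2.13), np.float64(0.05), np.float64(0.04)] -0.21
```

View pics/o8.png

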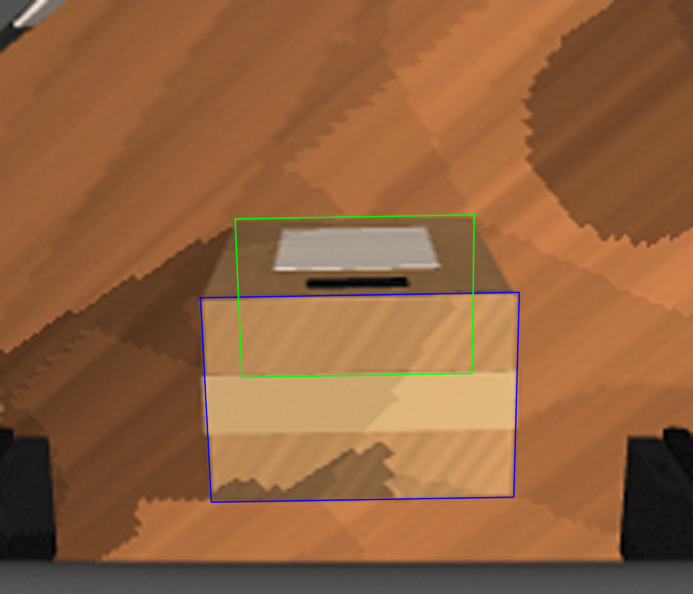

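>>> send_rows --pt "2.1 0.1 0 -1 -1" --pt "2.1 0.1 0.1 0 -1" --pt "2.1 0 0 0 -1" --pt "2.1 0.1 0.1 0 -1" --pt "2.2 0 0 0 -1" --pt "0 0 0 0 -1" --pt "0 0 0 0 -1" --pt "0 0 0 0 0.5"

```text
time: 19.32
eef_pos: [0.4725, -0.0173, 0.0309]
tool_rot: [-1.831, 0.645, 1.828]
ft_force: [0.1, -0.8, 0.5]
grip_width: 0.0851
```

>>> send_rows --pt "0 0 0 0 1" --pt "0 0 0 0 1" --pt "0 0 0 0 1" --pt "0 0 0 0 1" --pt "0 0 0 0 1" --pt "0 0 0 0 1" --pt "0 0 0 0 1" --pt "0 0 0 0 1"

```text
time: 19.98
eef_pos: [0.4717, -0.0176, 0.0307]
tool_rot: [-1.83, 0.646, 1.828]
ft_force: [-1.7, 0.2, 6.0]
grip_width: 0.06
```

```bash
python3 - <<'E'
from h import *
q,f,s=pose()
go([.6248,-.033,.15],-.3,8)
go([.6248,-.033,.15],-.3,6,start=(q+[0,0,.12],f))
E
```

```text
from [ 0.4717 -0.0176  0.0307] -38.9 t 19.98 w 0.06 minrows 6 n 8
[np.float64(-1.49), np.float64(-1.05), np.float64(-1.61)] -4.82
[np.float64(-1.49), np.float64(-0.91), np.float64(-1.69)] -4.82
[np.float64(-1.49), np.float64(-0.77), np.float64(-1.76)] -4.82
[np.float64(-1.49), np.float64(-0.62), np.float64(-1.82)] -4.82
[np.float64(-1.49), np.float64(-0.46), np.float64(-1.87)] -4.82
[np.float64(-1.49), np.float64(-0.3), np.float64(-1.9)] -4.82
[np.float64(-1.49), np.float64(-0.14), np.float64(-1.92)] -4.82
[np.float64(-1.49), np.float64(0.02), np.float64(-1.92)] -4.82
from [ 0.4717 -0.0176  0.1507] -38.9 t 19.98 w 0.06 minrows 6 n 6
[np.float64(0.01), np.float64(-1.4), np.float64(-2.15)] -6.43
[np.float64(0.01), np.float64(-1.15), np.float64(-2.29)] -6.43
[np.float64(0.01), np.float64(-0.89), np.float64(-2.41)] -6.43
[np.float64(0.01), np.float64(-0.61), np.float64(-2.49)] -6.43
[np.float64(0.01), np.float64(-0.33), np.float64(-2.54)] -6.43
[np.float64(0.01), np.float64(-0.04), np.float64(-2.56)] -6.43
```

>>> send_rows --pt "-2 0 0 0 1" --pt "-4 0 0 0 1" --pt "-4 0 0 0 1" --pt "-2 -1.4 -2.2 -6.4 1" --pt "0 -1.2 -2.3 -6.4 1" --pt "0 -0.9 -2.4 -6.4 1" --pt "0 -0.6 -2.5 -6.4 1" --pt "0 -0.3 -2.5 -6.4 1"

```text
time: 20.65
eef_pos: [0.5997, -0.0311, 0.1495]
tool_rot: [-2.161, 0.125, 2.163]
ft_force: [0.1, 0.9, -1.1]
grip_width: 0.06
```

>>> send_rows --pt "0 0 -2.6 -6.4 1" --pt "0 0 0 0 1" --pt "0 0 0 0 1" --pt "0 0 0 0 1" --pt "0 0 0 0 1" --pt "0 0 0 0 1" --pt "0 0 0 0 1" --pt "0 0 0 0 1"

```text
time: 21.32
eef_pos: [0.6246, -0.0339, 0.1505]
tool_rot: [-2.217, 0.01, 2.216]
ft_force: [0.8, -0.8, -0.9]
grip_width: 0.06
```

```bash
python3 - <<'E'
from h import *
go([.6248,-.033,.085],-.3,5)
E
```

```text
from [ 0.6246 -0.0339  0.1505] -0.51 t 21.32 w 0.06 minrows 2 n 5
[np.float64(1.31), np.float64(-0.02), np.float64(-0.0)] -0.04
[np.float64(1.31), np.float64(-0.02), np.float64(-0.0)] -0.04
[np.float64(1.31), np.float64(-0.02), np.float64(-0.0)] -0.04
[np.float64(1.31), np.float64(-0.02), np.float64(-0.0)] -0.04
[np.float64(1.31), np.float64(-0.02), np.float64(-0.0)] -0.04
```

>>> send_rows --pt "1 -0.1 0 0.2 1" --pt "2 0 0 0 1" --pt "2 0 0 0 1" --pt "1 0 0 0 1" --pt "0.5 0 0 0 1" --pt "0.2 0 0 0 1" --pt "0 0 0 0 1" --pt "0 0 0 0 1"

```text
time: 21.98
eef_pos: [0.6257, -0.033, 0.084]
tool_rot: [-2.217, 0.013, 2.213]
ft_force: [0.1, 0.2, -1.1]
grip_width: 0.0599
```

>>> send_rows --pt "0 0 0 0 1" --pt "0.1 0 0 0 1" --pt "0 0 0 0 1" --pt "0 0 0 0 1" --pt "0 0 0 0 1" --pt "0 0 0 0 1" --pt "0 0 0 0 1" --pt "0 0 0 0 1"

```text
time: 22.65
eef_pos: [0.625, -0.0331, 0.0821]
tool_rot: [-2.215, 0.014, 2.215]
ft_force: [0.3, 0.3, -1.8]
grip_width: 0.0597
```

>>> send_rows --pt "0.1 0 0 -0.4 1" --pt "0 0 0 0 1" --pt "0.1 0 0 0 1" --pt "0 0 0 0 1" --pt "0.05 0 0 0 1" --pt "0 0 0 0 1" --pt "0 0 0 0 1" --pt "0 0 0 0 1"

```text
time: 23.32
eef_pos: [0.6251, -0.0331, 0.0808]
tool_rot: [-2.22, 0.006, 2.218]
ft_force: [-2.8, 1.2, 7.0]
grip_width: 0.0597
```

Contact made; release, rise, and go for the slim jar at (.470, .311).

>>> send_rows --pt "0 0 0 0 -1" --pt "0 0 0 0 -1" --pt "0 0 0 0 -1" --pt "0 0 0 0 -1" --pt "0 0 0 0 -1" --pt "-1 0 0 0 -1" --pt "-3 0 0 0 -1" --pt "-4 0 0 0 -1"

```text
time: 23.98
eef_pos: [0.6228, -0.0333, 0.1575]
tool_rot: [-2.21, 0.008, 2.228]
ft_force: [1.6, 1.1, 0.3]
grip_width: 0.0867
```

```bash
python3 - <<'E'
from h import *
go([.47,.311,.145],0,10)
E
```

```text
from [ 0.6228 -0.0333  0.1575] -0.34 t 23.98 w 0.0867 minrows 10 n 10
[np.float64(0.12), np.float64(-3.43), np.float64(1.55)] -0.03
[np.float64(0.12), np.float64(-3.44), np.float64(1.55)] -0.03
[np.float64(0.12), np.float64(-3.44), np.float64(1.54)] -0.03
[np.float64(0.12), np.float64(-3.44), np.float64(1.54)] -0.03
[np.float64(0.12), np.float64(-3.44), np.float64(1.54)] -0.03
[np.float64(0.12), np.float64(-3.44), np.float64(1.54)] -0.03
[np.float64(0.12), np.float64(-3.44), np.float64(1.54)] -0.03
[np.float64(0.12), np.float64(-3.44), np.float64(1.53)] -0.03
[np.float64(0.12), np.float64(-3.44), np.float64(1.53)] -0.03
[np.float64(0.12), np.float64(-3.44), np.float64(1.53)] -0.03
```

>>> send_rows --pt "0 -3 1.6 0 -1" --pt "0 -3.5 1.6 0 -1" --pt "0 -3.5 1.6 0 -1" --pt "0 -3.5 1.5 0 -1" --pt "0.2 -3.5 1.5 0 -1" --pt "0.2 -3.5 1.5 0 -1" --pt "0.3 -3.5 1.5 0 -1" --pt "0.3 -3.5 1.5 0 -1"

```text
time: 24.65
eef_pos: [0.5028, 0.2443, 0.1506]
tool_rot: [-2.22, 0.005, 2.217]
ft_force: [0.0, 0.4, -1.5]
grip_width: 0.0871
```

>>> send_rows --pt "0.2 -3.5 1.5 0 -1" --pt "0 -3.5 1.5 0 -1" --pt "0 0 0 0 -1" --pt "0 0 0 0 -1" --pt "0 0 0 0 -1" --pt "0 0 0 0 -1" --pt "0 0 0 0 -1" --pt "0 0 0 0 -1"

```text
time: 25.32
eef_pos: [0.4744, 0.3117, 0.1477]
tool_rot: [-2.218, 0.008, 2.218]
ft_force: [1.0, -0.6, 0.4]
grip_width: 0.087
```

```bash
python3 - <<'E'
from h import *
go([.47,.311,.03],0,5)
c=grab("wrist");crop(c,"pics/w7.png",220,100,430,280,3.3)
cv2.imwrite("pics/w7f.png",c["pixels"])
import pickle;pickle.dump(c,open("w7.pkl","wb"))
E
```

```text
from [0.4744 0.3117 0.1477] -0.42 t 25.32 w 0.087 minrows 3 n 5
[np.float64(2.35), np.float64(0.01), np.float64(0.09)] -0.08
[np.float64(2.35), np.float64(0.01), np.float64(0.09)] -0.08
[np.float64(2.35), np.float64(0.01), np.float64(0.09)] -0.08
[np.float64(2.35), np.float64(0.01), np.float64(0.09)] -0.08
[np.float64(2.35), np.float64(0.01), np.float64(0.09)] -0.08
```

View pics/w7.png

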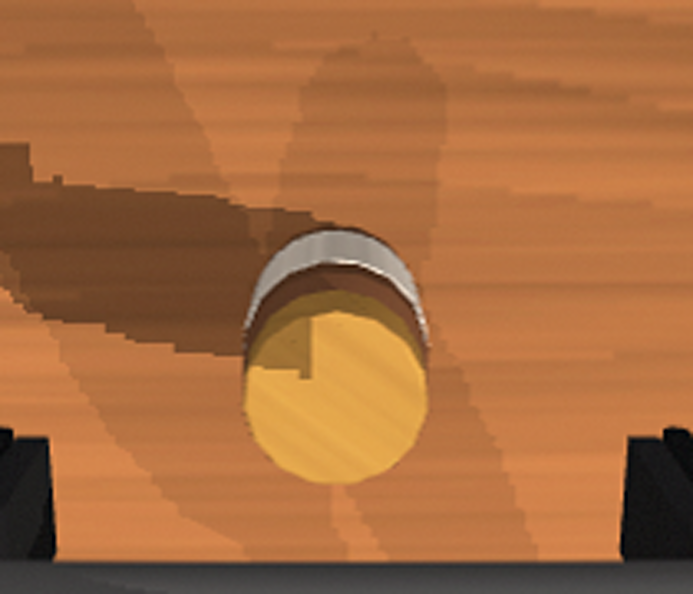

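View pics/w7f.png

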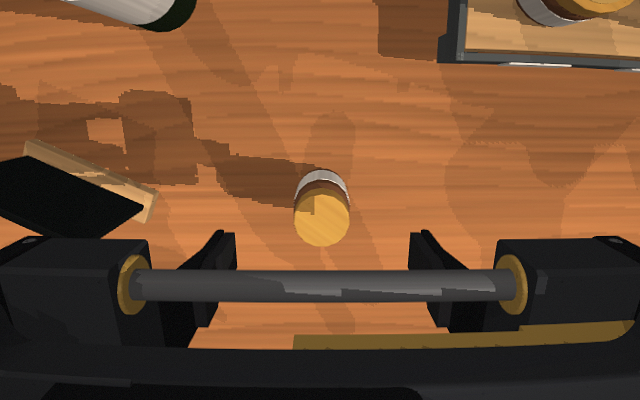

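```bash
python3 - <<'E'
from h import *
import pickle
c=pickle.load(open("w7.pkl","rb"))
P=ray(c,[(321.6,220.1)],.078)[0];print(P)
print(ray(c,[(155,205),(158,193),(143,207),(143,207)],[0,.0,0.02,.098]))
draw(c,[ring(c,*P[:2],.078,.019),ring(c,*P[:2],.0,.021)],"pics/o9.png",220,100,430,280,3.3)
go([P[0],P[1],.031],0,5)
E
```

```text
[0.47015183 0.31316816 0.078     ]
[[0.45683344 0.46358824 0.        ]
 [0.46804244 0.45924125 0.        ]
 [0.46141494 0.46422629 0.02      ]
 [0.48645515 0.42173248 0.098     ]]
from [0.4744 0.3118 0.1477] -0.41 t 25.37 w 0.0873 minrows 3 n 5
[np.float64(2.33), np.float64(-0.03), np.float64(0.08)] -0.08
[np.float64(2.33), np.float64(-0.03), np.float64(0.08)] -0.08
[np.float64(2.33), np.float64(-0.03), np.float64(0.08)] -0.08
[np.float64(2.33), np.float64(-0.03), np.float64(0.08)] -0.08
[np.float64(2.33), np.float64(-0.03), np.float64(0.08)] -0.08
```

View pics/o9.png

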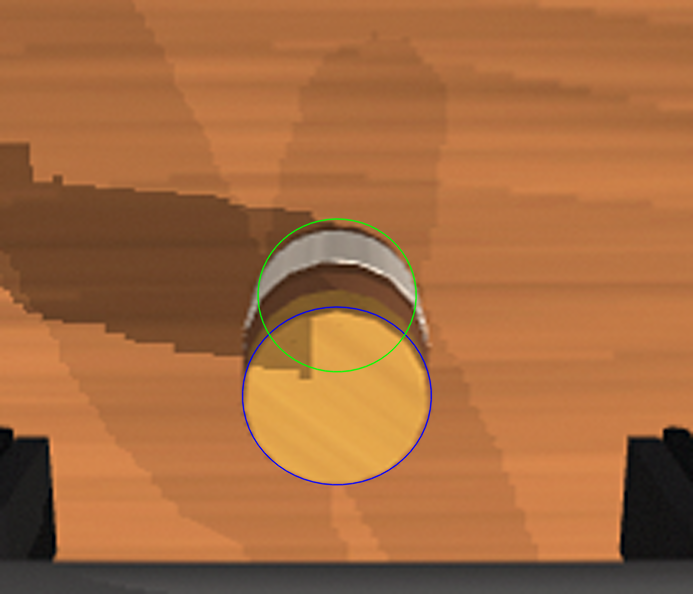

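>>> send_rows --pt "2.3 -0.1 0.1 -0.4 -1" --pt "2.3 0 0.1 0 -1" --pt "2.3 0 0.1 0 -1" --pt "2.3 0 0.1 0 -1" --pt "2.3 0 0.1 0 -1" --pt "0 0 0 0 -1" --pt "0 0 0 0 -1" --pt "0 0 0 0 0.5"

```text
time: 26.03
eef_pos: [0.4699, 0.3142, 0.0337]
tool_rot: [2.223, 0.003, -2.219]
ft_force: [0.2, 0.2, 0.5]
grip_width: 0.0846
```

>>> send_rows --pt "0 0 0 0 1" --pt "0 0 0 0 1" --pt "0 0 0 0 1" --pt "0 0 0 0 1" --pt "0 0 0 0 1" --pt "0 0 0 0 1" --pt "0 0 0 0 1" --pt "0 0 0 0 1"

```text
time: 26.7
eef_pos: [0.4689, 0.3137, 0.0327]
tool_rot: [2.22, 0.002, -2.221]
ft_force: [0.3, -0.7, 1.2]
grip_width: 0.0417
```

```bash
python3 - <<'E'
from h import *
q,f,s=pose();print(s["ft_force"])
go([.6243,-.1263,.19],-.3,12,start=(q+[0,0,.155],f))
E
```

```text
[ 0.27252762 -0.68083173  1.2372789 ]
from [0.4689 0.3137 0.1877] 0.1 t 26.7 w 0.0417 minrows 12 n 12
[np.float64(-0.02), np.float64(3.67), np.float64(-1.29)] 0.03
[np.float64(-0.02), np.float64(3.67), np.float64(-1.29)] 0.03
[np.float64(-0.02), np.float64(3.67), np.float64(-1.29)] 0.03
[np.float64(-0.02), np.float64(3.67), np.float64(-1.3)] 0.03
[np.float64(-0.02), np.float64(3.67), np.float64(-1.3)] 0.03
[np.float64(-0.02), np.float64(3.67), np.float64(-1.3)] 0.03
[np.float64(-0.02), np.float64(3.66), np.float64(-1.3)] 0.03
[np.float64(-0.02), np.float64(3.66), np.float64(-1.3)] 0.03
[np.float64(-0.02), np.float64(3.66), np.float64(-1.31)] 0.03
[np.float64(-0.02), np.float64(3.66), np.float64(-1.31)] 0.03
[np.float64(-0.02), np.float64(3.66), np.float64(-1.31)] 0.03
[np.float64(-0.02), np.float64(3.66), np.float64(-1.31)] 0.03
```

>>> send_rows --pt "0 0 0 0 1" --pt "-3 0 0 0 1" --pt "-4 0 0 0 1" --pt "-4 0 0 0 1" --pt "-4 0 0 0 1" --pt "-0.5 2 -0.7 0 1" --pt "0 3.6 -1.3 0 1" --pt "0 3.6 -1.3 0 1"

```text
time: 27.37
eef_pos: [0.5021, 0.2219, 0.1885]
tool_rot: [2.222, 0.007, -2.219]
ft_force: [1.1, -0.3, -1.8]
grip_width: 0.0419
```

>>> send_rows --pt "0 3.6 -1.3 0 1" --pt "0 3.6 -1.3 0 1" --pt "0 3.6 -1.3 0 1" --pt "0 3.7 -1.3 0 1" --pt "0 3.7 -1.3 0 1" --pt "0 3.7 -1.3 0 1" --pt "0 3.7 -1.3 0 1" --pt "0 3.7 -1.3 0 1"

```text
time: 28.03
eef_pos: [0.6065, -0.0729, 0.1871]
tool_rot: [2.22, 0.002, -2.222]
ft_force: [1.1, 0.3, -0.8]
grip_width: 0.0416
```

>>> send_rows --pt "0 3.7 -1.3 0 1" --pt "0 1.5 -0.4 0 1" --pt "0 0 0 0 1" --pt "0 0 0 0 1" --pt "0 0 0 0 1" --pt "0 0 0 0 1" --pt "0 0 0 0 1" --pt "0 0 0 0 1"

```text
time: 28.7
eef_pos: [0.6235, -0.1218, 0.1878]
tool_rot: [2.22, 0.004, -2.219]
ft_force: [1.0, -0.8, -0.3]
grip_width: 0.0414
```

```bash
python3 - <<'E'
from h import *
go([.6243,-.1263,.087],-.3,5)
E
```

```text
from [ 0.6235 -0.1218  0.1878] 0.19 t 28.7 w 0.0414 minrows 3 n 5
[np.float64(2.02), np.float64(0.09), np.float64(-0.02)] 0.1
[np.float64(2.02), np.float64(0.09), np.float64(-0.02)] 0.1
[np.float64(2.02), np.float64(0.09), np.float64(-0.02)] 0.1
[np.float64(2.02), np.float64(0.09), np.float64(-0.02)] 0.1
[np.float64(2.02), np.float64(0.09), np.float64(-0.02)] 0.1
```

>>> send_rows --pt "1 0.3 -0.1 0 1" --pt "2 0.2 0 0 1" --pt "2 0 0 0 1" --pt "2 0 0 0 1" --pt "2 0 0 0 1" --pt "1 0 0 0 1" --pt "0 0 0 0 1" --pt "0 0 0 0 1"

```text
time: 29.37
eef_pos: [0.6247, -0.128, 0.0873]
tool_rot: [2.22, 0.002, -2.221]
ft_force: [-0.6, 0.5, -1.1]
grip_width: 0.0417
```

>>> send_rows --pt "0 0 0 0 1" --pt "0 0 0 0 1" --pt "0.3 0 0 0 1" --pt "0.1 0 0 0 1" --pt "0 0 0 0 1" --pt "0 0 0 0 1" --pt "0 0 0 0 1" --pt "0 0 0 0 1"

```text
time: 30.03
eef_pos: [0.6246, -0.128, 0.0836]
tool_rot: [2.221, 0.002, -2.22]
ft_force: [-0.4, 0.1, -1.7]
grip_width: 0.0415
```

>>> send_rows --pt "0.1 -0.1 0 0 1" --pt "0 0 0 0 1" --pt "0.05 0 0 0 1" --pt "0 0 0 0 1" --pt "0.05 0 0 0 1" --pt "0 0 0 0 1" --pt "0 0 0 0 1" --pt "0 0 0 0 1"

```text
time: 30.7
eef_pos: [0.6248, -0.127, 0.0826]
tool_rot: [2.221, 0.002, -2.219]
ft_force: [-1.8, 1.6, 4.8]
grip_width: 0.0415
```

>>> send_rows --pt "0 0 0 0 -1" --pt "0 0 0 0 -1" --pt "0 0 0 0 -1" --pt "0 0 0 0 -1" --pt "0 0 0 0 -1" --pt "-1 0 0 0 -1" --pt "-3 0 0 0 -1" --pt "-4 0 0 0 -1"

```text
time: 31.37
eef_pos: [0.6224, -0.1269, 0.1594]
tool_rot: [2.212, 0.002, -2.23]
ft_force: [1.8, 0.3, -0.3]
grip_width: 0.084
```

>>> send_rows --pt "0 0.4 2 0 -1" --pt "0 0.4 3.5 0 -1" --pt "1 0.4 3.5 0 -1" --pt "2 0.4 3.5 0 -1" --pt "1.5 0.4 3.5 0 -1" --pt "1 0 1 0 -1" --pt "0 0 0 0 -1" --pt "0 0 0 0 -1"

```text
time: 32.03
eef_pos: [0.4553, -0.1475, 0.1075]
tool_rot: [2.222, 0.002, -2.218]
ft_force: [0.7, 0.2, 0.1]
grip_width: 0.0868
```

>>> send_rows --pt "0 0 0 0 -1" --pt "0 0 0 0 -1" --pt "0 0 0 0 -1" --pt "0 0 0 0 -1" --pt "0 0 0 0 -1" --pt "0 0 0 0 -1" --pt "0 0 0 0 -1" --pt "0 0 0 0 -1"

```text
time: 32.7
eef_pos: [0.4546, -0.1473, 0.1065]
tool_rot: [2.221, 0.002, -2.221]
ft_force: [-0.4, 0.5, -0.5]
grip_width: 0.0875
```

```bash
python3 - <<'E'
from h import *
go([.453,-.147,.02],0,5)
c=grab("wrist");crop(c,"pics/w8.png",220,100,430,280,3.3)
import pickle;pickle.dump(c,open("w8.pkl","wb"))
E
```

```text
from [ 0.4546 -0.1473  0.1065] 0.09 t 32.7 w 0.0875 minrows 3 n 5
[np.float64(1.73), np.float64(-0.01), np.float64(0.03)] 0.02
[np.float64(1.73), np.float64(-0.01), np.float64(0.03)] 0.02
[np.float64(1.73), np.float64(-0.01), np.float64(0.03)] 0.02
[np.float64(1.73), np.float64(-0.01), np.float64(0.03)] 0.02
[np.float64(1.73), np.float64(-0.01), np.float64(0.03)] 0.02
```

View pics/w8.png

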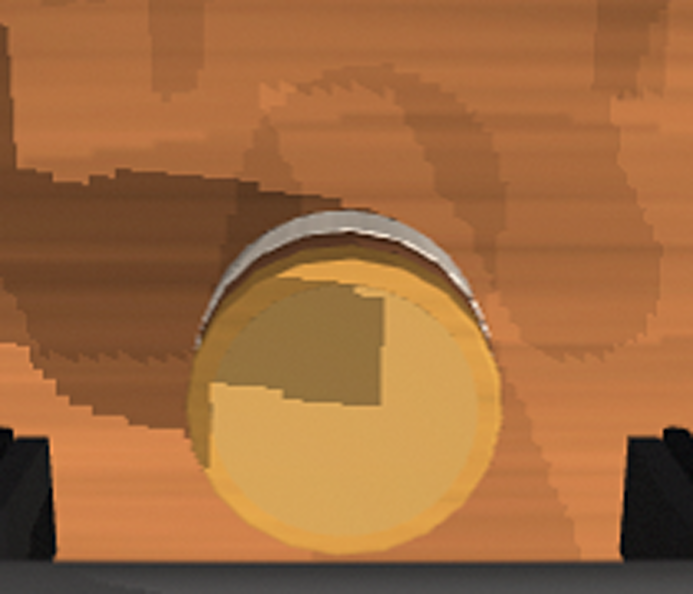

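```bash
python3 - <<'E'
from h import *
import pickle
c=pickle.load(open("w8.pkl","rb"))
P=ray(c,[(323.9,222.7)],.05)[0];print(P)
draw(c,[ring(c,*P[:2],.05,.031),ring(c,*P[:2],.0,.031)],"pics/o10.png",220,100,430,280,3.3)
E
```

```text
[ 0.45347723 -0.1472509   0.05      ]
```

View pics/o10.png

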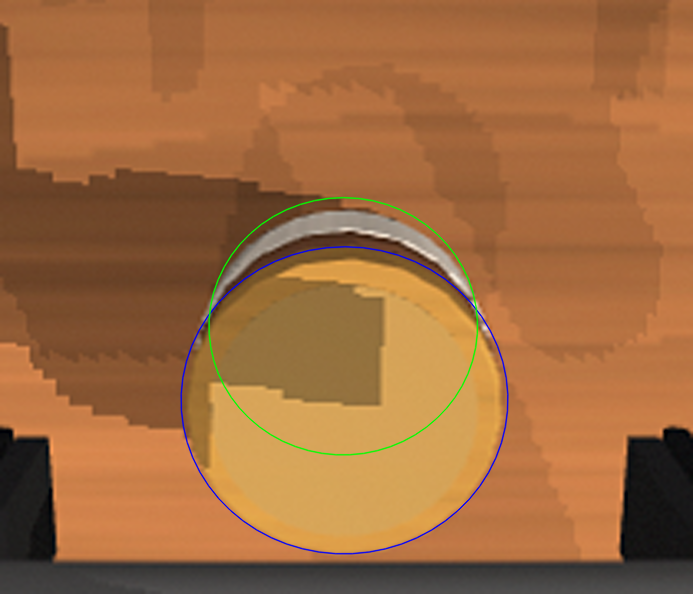

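>>> send_rows --pt "1.8 0 0.1 0 -1" --pt "1.8 0 0.1 0 -1" --pt "1.8 0 0 0 -1" --pt "1.8 0 0 0 -1" --pt "1.4 0 0 0 -1" --pt "0 0 0 0 -1" --pt "0 0 0 0 -1" --pt "0 0 0 0 0.5"

```text
time: 33.42
eef_pos: [0.4533, -0.1473, 0.0212]
tool_rot: [2.222, 0.002, -2.219]
ft_force: [-0.6, -0.6, 0.0]
grip_width: 0.085
```

>>> send_rows --pt "0 0 0 0 1" --pt "0 0 0 0 1" --pt "0 0 0 0 1" --pt "0 0 0 0 1" --pt "0 0 0 0 1" --pt "0 0 0 0 1" --pt "0 0 0 0 1" --pt "0 0 0 0 1"

```text
time: 34.08
eef_pos: [0.4529, -0.1473, 0.0211]
tool_rot: [2.221, 0.002, -2.22]
ft_force: [-1.2, 0.6, 6.2]
grip_width: 0.0619
```

```bash
python3 - <<'E'
from h import *
q,f,s=pose();print(s["ft_force"])
go([.6261,.1587,.175],0,9,start=(q+[0,0,.155],f))
E
```

```text
[-1.22164688  0.56591759  6.20662347]
from [ 0.4529 -0.1473  0.1761] 0.1 t 34.08 w 0.0619 minrows 9 n 9
[np.float64(0.01), np.float64(-3.4), np.float64(-1.93)] 0.01
[np.float64(0.01), np.float64(-3.4), np.float64(-1.93)] 0.01
[np.float64(0.01), np.float64(-3.4), np.float64(-1.93)] 0.01
[np.float64(0.01), np.float64(-3.4), np.float64(-1.93)] 0.01
[np.float64(0.01), np.float64(-3.4), np.float64(-1.93)] 0.01
[np.float64(0.01), np.float64(-3.4), np.float64(-1.93)] 0.01
[np.float64(0.01), np.float64(-3.4), np.float64(-1.93)] 0.01
[np.float64(0.01), np.float64(-3.4), np.float64(-1.93)] 0.01
[np.float64(0.01), np.float64(-3.4), np.float64(-1.92)] 0.01
```

>>> send_rows --pt "-2 0 0 0 1" --pt "-4 0 0 0 1" --pt "-4 0 0 0 1" --pt "-4 0 0 0 1" --pt "-3 -2 -0.6 0 1" --pt "0 -3.8 -1 0 1" --pt "0 -3.8 -1 0 1" --pt "0 -3.8 -1 0 1"

```text
time: 34.75
eef_pos: [0.4881, -0.0119, 0.1909]
tool_rot: [-2.222, -0.001, 2.22]
ft_force: [1.4, -0.1, -1.8]
grip_width: 0.0618
```

>>> send_rows --pt "0 -3.8 -1 0 1" --pt "0 -3.8 -1 0 1" --pt "0 -3.8 -1 0 1" --pt "0 -3.8 -1 0 1" --pt "0 -2 -1 0 1" --pt "0 0 0 0 1" --pt "0 0 0 0 1" --pt "0 0 0 0 1"

```text
time: 35.42
eef_pos: [0.5372, 0.1583, 0.1896]
tool_rot: [2.218, 0.0, -2.223]
ft_force: [0.0, -0.6, -1.1]
grip_width: 0.0615
```

>>> send_rows --pt "0 0 0 0 1" --pt "0 0 0 0 1" --pt "0 0 0 0 1" --pt "0 0 0 0 1" --pt "0 0 0 0 1" --pt "0 0 0 0 1" --pt "0 0 0 0 1" --pt "0 0 0 0 1"

```text
time: 36.08
eef_pos: [0.5381, 0.1588, 0.1906]
tool_rot: [2.221, 0.002, -2.221]
ft_force: [0.0, 0.1, -1.6]
grip_width: 0.0618
```

```bash
python3 - <<'E'
from h import *
go([.6261,.1587,.175],0,5)
c=grab("wrist");cv2.imwrite("pics/w9.png",c["pixels"])
import pickle;pickle.dump(c,open("w9.pkl","wb"))
E
```

```text
from [0.5381 0.1588 0.1906] 0.08 t 36.08 w 0.0618 minrows 3 n 5
[np.float64(0.31), np.float64(0.0), np.float64(-1.76)] 0.02
[np.float64(0.31), np.float64(0.0), np.float64(-1.76)] 0.02
[np.float64(0.31), np.float64(0.0), np.float64(-1.76)] 0.02
[np.float64(0.31), np.float64(0.0), np.float64(-1.76)] 0.02
[np.float64(0.31), np.float64(0.0), np.float64(-1.76)] 0.02
```

View pics/w9.png

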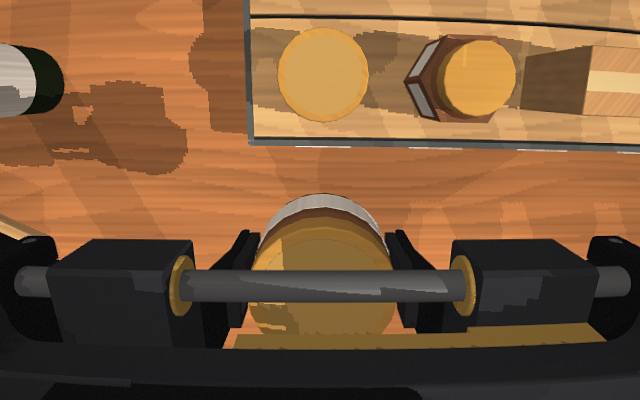

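```bash
python3 - <<'E'
from h import *
import pickle
c=pickle.load(open("w9.pkl","rb"))
P=ray(c,[(323.5,74.5)],.1)[0];print(P)
print(ray(c,[(480,78)],.12))
draw(c,[ring(c,*P[:2],.1,.031),ring(c,.6261,.1587,.05,.031),ring(c,.6261,.1587,.1,.031),ring(c,.5381,.1588,.1695,.031),ring(c,.5381,.1588,.2195,.031)],"pics/o11.png",220,0,420,290,2)
E
```

```text
[0.627096   0.15910923 0.1       ]
[[0.62520613 0.06383849 0.12      ]]
```

View pics/o11.png

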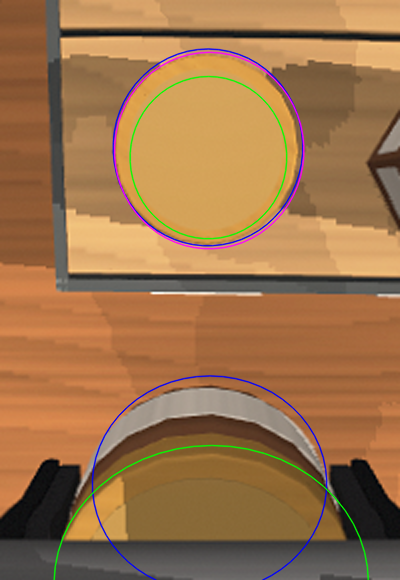

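>>> send_rows --pt "0 0 -1.5 0 1" --pt "0 0 -2.5 0 1" --pt "0 0 -2.5 0 1" --pt "0 0 -2.3 0 1" --pt "1 0 0 0 1" --pt "2 0 0 0 1" --pt "2 0 0 0 1" --pt "1 0 0 0 1"

```text
time: 36.8
eef_pos: [0.6243, 0.1584, 0.1274]
tool_rot: [2.215, -0.001, -2.226]
ft_force: [0.4, 0.4, -2.9]
grip_width: 0.0613
```

>>> send_rows --pt "0 0 0 0 1" --pt "0 0 0 0 1" --pt "0 0 0 0 1" --pt "0 0 0 0 1" --pt "0 0 0 0 1" --pt "0 0 0 0 1" --pt "0 0 0 0 1" --pt "0 0 0 0 1"

```text
time: 37.47
eef_pos: [0.6262, 0.159, 0.1309]
tool_rot: [2.221, 0.002, -2.22]
ft_force: [0.5, 0.3, -1.3]
grip_width: 0.0614
```

>>> send_rows --pt "0.3 0 -0.1 0 1" --pt "0.3 0 0 0 1" --pt "0.2 0 0 0 1" --pt "0 0 0 0 1" --pt "0 0 0 0 1" --pt "0.1 0 0 0 1" --pt "0 0 0 0 1" --pt "0 0 0 0 1"

```text
time: 38.13
eef_pos: [0.6271, 0.159, 0.1216]
tool_rot: [2.221, 0.002, -2.221]
ft_force: [0.4, -0.4, -1.3]
grip_width: 0.0614
```

>>> send_rows --pt "0.05 0 0 0 1" --pt "0 0 0 0 1" --pt "0.05 0 0 0 1" --pt "0 0 0 0 1" --pt "0 0 0 0 1" --pt "0 0 0 0 1" --pt "0 0 0 0 1" --pt "0 0 0 0 1"

```text
time: 38.8
eef_pos: [0.6273, 0.159, 0.1212]
tool_rot: [2.221, 0.002, -2.22]
ft_force: [-1.5, -0.6, 5.2]
grip_width: 0.062
```

>>> send_rows --pt "0 0 0 0 -1" --pt "0 0 0 0 -1" --pt "0 0 0 0 -1" --pt "0 0 0 0 -1" --pt "0 0 0 0 -1" --pt "0 0 0 0 -1" --pt "-1 0 0 0 -1" --pt "-3 0 0 0 -1"

```text
time: 39.47
eef_pos: [0.6243, 0.158, 0.1564]
tool_rot: [2.208, -0.003, -2.23]
ft_force: [0.2, 0.4, -0.2]
grip_width: 0.0865
```

>>> send_rows --pt "-4 0 0 0 -1" --pt "-4 0 0 0 -1" --pt "-4 2 0 0 -1" --pt "-2 3.5 0.4 0 -1" --pt "0 3.5 0.4 0 -1" --pt "0 3.5 0.4 0 -1" --pt "0 2 0.4 0 -1" --pt "0 0 0 0 -1"

```text
time: 40.13
eef_pos: [0.6105, 0.0117, 0.2995]
tool_rot: [-2.222, 0.003, 2.219]
ft_force: [0.2, -0.2, -0.4]
grip_width: 0.0871
```

>>> send_rows --pt "0 0 0 0 -1" --pt "0 0 0 0 -1" --pt "0 0 0 0 -1" --pt "0 0 0 0 -1" --pt "0 0 0 0 -1" --pt "0 0 0 0 -1" --pt "0 0 0 0 -1" --pt "0 0 0 0 -1"

```text
time: 40.8
eef_pos: [0.6114, 0.0156, 0.2977]
tool_rot: [2.22, 0.002, -2.221]
ft_force: [0.3, -1.1, -0.1]
grip_width: 0.087
```

```bash
python3 - <<'E'
from h import *
import pickle
print(pose()[:2])
c=grab("wrist");cv2.imwrite("pics/w10.png",c["pixels"])
pickle.dump(c,open("w10.pkl","wb"))
c=grab("scene");crop(c,"pics/s2.png",230,130,470,280,3.3)
E
```

```text
(array([0.61139266, 0.01562948, 0.29772647]), np.float64(0.11234729730872725))
```

View pics/w10.png

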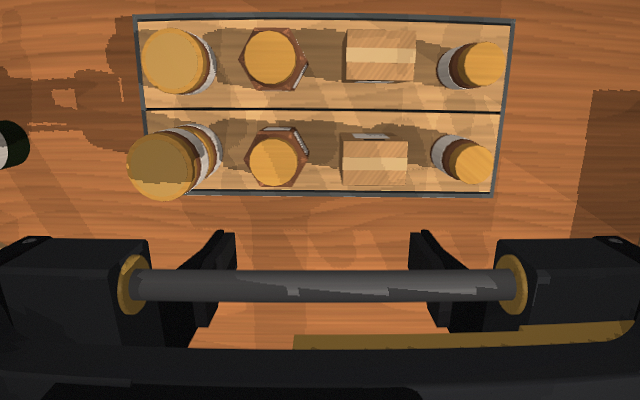

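View pics/s2.png

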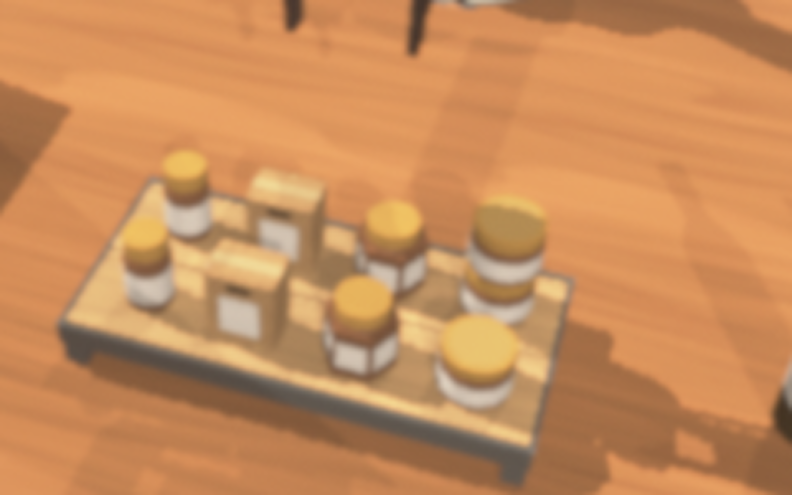

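```bash
python3 - <<'E'
from h import *
import pickle
c=pickle.load(open("w10.pkl","rb"))
crop(c,"pics/w10a.png",120,8,320,208,3.9)
crop(c,"pics/w10b.png",330,8,530,208,3.9)
r=ray(c,[(133.5,16),(515,20),(495,196.5),(149.5,193)],.05);print(r.round(4).tolist(),r.mean(0).round(4))
E
```

```text
[[0.7712, 0.2177, 0.05], [0.7682, -0.1893, 0.05], [0.5717, -0.1906, 0.05], [0.5754, 0.2225, 0.05]] [0.6717 0.0151 0.05  ]
```

View pics/w10a.png

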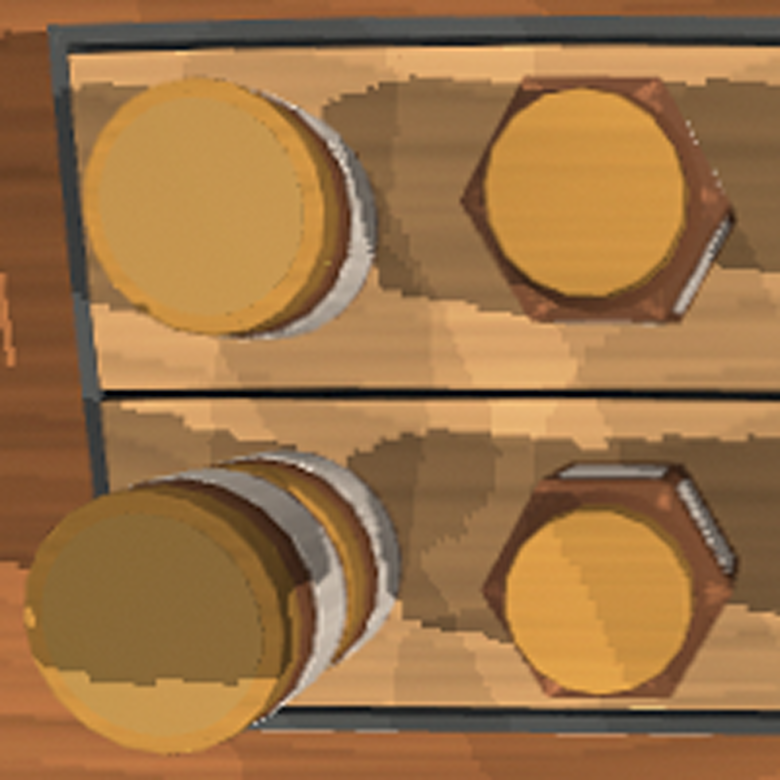

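View pics/w10b.png

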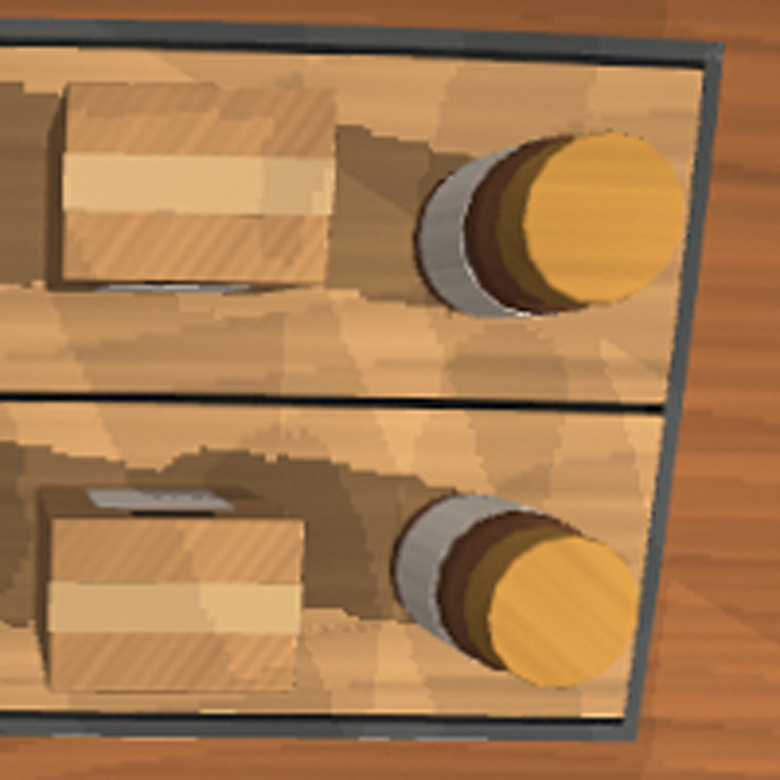

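```bash
python3 - <<'E'
from h import *
import pickle
c=pickle.load(open("w10.pkl","rb"))
A=lambda p:np.array(p)/3.9-.37+[120,8]
B=lambda p:np.array(p)/3.9-.37+[330,8]
px=[A((205,206)),A((586,193)),B((198,184.5)),B((605.5,218)),A((157,620)),A((599,602)),B((175,605)),B((563,611))]
z=[.1,.12,.126,.128,.15,.12,.126,.128]
P=ray(c,px,z)
a=np.radians(-.35);S=np.array([.6717,.0151]);ex=np.array([np.cos(a),np.sin(a)]);ey=np.array([-ex[1],ex[0]])
for p in P: print((((p[:2]-S)@ex)*1000).round(1),(((p[:2]-S)@ey)*1000).round(1))
cur=[]
for i,p in enumerate(P):
    cur.append(rect(c,*p[:2],z[i],.042,.06,-.35) if i%4==2 else ring(c,*p[:2],z[i],[.031,.023,0,.019][i%4]))
    cur.append(rect(c,*p[:2],.05,.042,.06,-.35) if i%4==2 else ring(c,*p[:2],.05,[.031,.028,0,.021][i%4]))
cur.append(ring(c,*P[4,:2],.1,.031))
draw(c,cur,"pics/o12.png",120,8,320,208,3)
draw(c,cur,"pics/o13.png",330,8,530,208,3)
E
```

```text
47.4 144.0
47.7 48.1
49.8 -48.3
44.8 -140.4
-45.0 143.1
-46.2 47.5
-45.1 -47.3
-45.0 -140.7
```

View pics/o12.png

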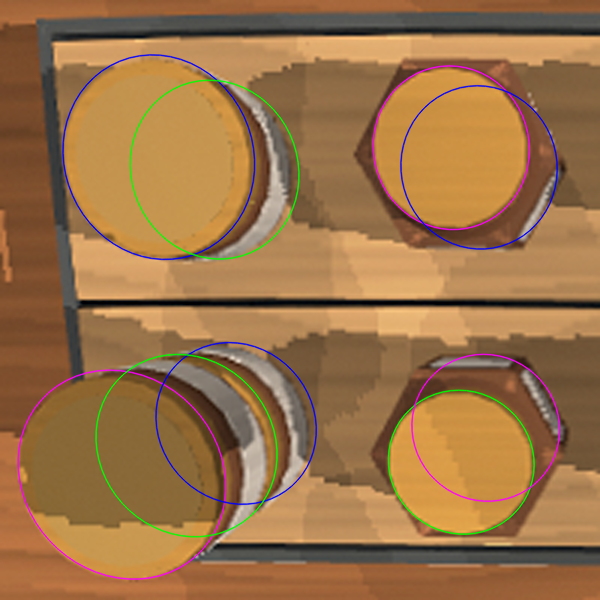

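View pics/o13.png

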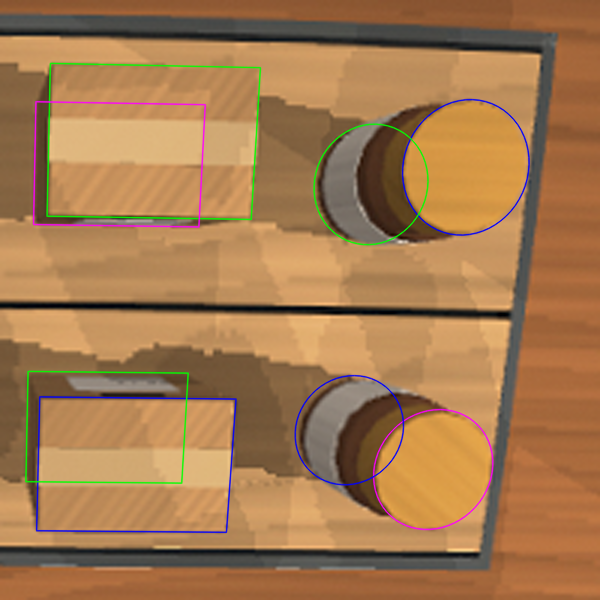

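```bash
python3 - <<'E'
from h import *
a=cv2.imread("pics/top0.png");c=grab("top")
cv2.imwrite("pics/t3.png",c["pixels"])
d=cv2.absdiff(a,c["pixels"]).max(2)
for n,(x0,y0,x1,y1) in dict(box=(430,172,500,255),slate=(140,215,192,245),bottle=(170,172,212,205),rear=(255,155,367,176)).items(): print(n,d[y0:y1,x0:x1].mean().round(2),d[y0:y1,x0:x1].max())
E
```

```text
box 3.35 12
slate 6.86 38
bottle 26.57 130
rear 54.87 152
```

View pics/t3.png

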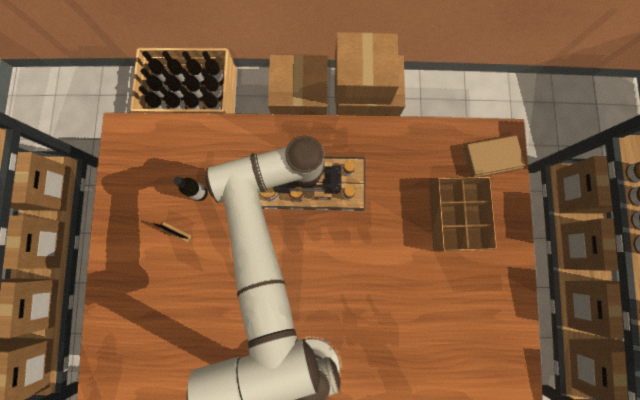

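```bash
python3 -c "
from bench import env
print(env.hand_in())"
```

```text
the job is handed in; nothing more can be done
None
```

All five loose goods are on the front plank, each in front of its own kind, and the job is handed in. It took about 41 s of robot time, against the 112 s limit. From the left they stand as the two terrine jars stacked, the honey jar, the carton with a broad side to the front, and the slim jar. Each was lowered until the force reading showed contact before I opened the gripper.

**Front goods:** in the last wrist picture they measured x = -45 to -46 mm against the -47 mm middle line. Sideways each was within about 1 mm of its own kind behind it. The stack's outlines, drawn at one common centre, fit both jars. These figures are no better than the camera calibration, about 2 mm.

**Rear goods:** the same picture put them within about 0.5 mm of their starting positions.

**Bystanders:** the stock box was unchanged between the first and last top views, and the slate looked the same apart from small brightness differences. Around the bottle that comparison was inconclusive because the arm and its shadow covered the area. By eye the bottle stands upright at the same pixels as before.

**Force:** the highest wrist force shown after any move was about 7 N; it was not watched in between. At hand-in the gripper was open and well above the goods.

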